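# Load the tile carrier into the heat press and latch it

### The job

Load the heat press with the carrier that holds the tile: slide it, handle end last, in through the open lane beside the front fence and under the raised hot plate right to the back stop, then slide it across behind the fence until it meets the far side wall. Then swing the hinged flap fully shut so that its tab drops down beside the carrier and locks it in. Keep the tile lying in its frame, and leave the empty carrier and all the other things on the desk where they are.

Things in the scene. Friction and masses are not known exactly. Their poses are not given: they have to be found in the camera images.
- press: Small white benchtop heat press, fixed, differing in place and yaw from run to run. Origin on the desk under mid-bed; x points from its open mouth (front) to the back, y to the left seen from the mouth, z up. Its frame, mm: bed top z 14, x -112 to 120. Walls 8 thick, tops at z 34: lane wall inner face y -82, far wall y +82, back stop face x +102. Arm and column up to z 212.
- fence_end (a point): Free end of the front fence, at x -108, y 28, z 34 (fence top) in the press's frame. The fence is 8 thick (x -112 to -104) and runs from y 28 to the far wall. The open lane lies between its end and the lane wall: 110 wide.
- plate_edge (a point): Middle of the front lower edge of the raised hot plate, at x 5, y 0, z 40 in the press's frame. The plate's underside is level, 26 above the bed; it runs back to x 135, y -100 to 100, with a casing up to z 86.
- lane (a point): Where the carrier's origin is when it is pushed in along the lane: x 0, y -28, z 14 in the press's frame (possible x -4 to +2, y -32 to -22). Axes as the press's: the carrier's x axis must lie along them.
- home (a point): Where the carrier's origin is when home: x 0, y 32 (touching the far wall), z 14 in the press's frame (possible x -4 to +2). Axes as the press's.
- carrier: The carrier that holds the tile: grey tray 200 x 100, 5 thick, mass about 0.13 kg, edge rims and tile frame up to z 10. Origin: centre of its underside. Handle end is -x: black upright handle block centred at x -70, y 0, 32 long (x) by 16 wide (y), from z 5 to z 41. The tile's frame is at the +x end, inner x 12 to 96.
- empty_carrier: A second carrier of just the same make, without a tile; leave it. Origin and axes as for the carrier. It may lie in either of the two starting places.
- tile: White ceramic tile 80 x 80 x 6, lying loose in the carrier's frame, about 0.085 kg; origin at the centre of its underside, at x 54, y 0, z 5 of the carrier.
- flap (a joint): Angle of the steel flap on the lane wall (rad): 0 fully shut (level over the bed), pi/2 upright, about 1.8 to 2.3 at the start (leaning outwards, away from the bed); limit 2.4. Stiff hinge: it stays where it is left.
- flap_hinge (a point): Middle of the flap's hinge line, at x -72.5, y -86, z 36 in the press's frame; the line runs along the press's x. The flap is 55 wide, 64 long, 4 thick (shut: top z 40, reaching to y -22). Near its free edge a tab 45 wide, 8 thick, stands 19 out of its inner face (shut: y -32 to -24, down to z 17): it goes down only if the carrier is within about 4 of the far wall.
- flap_edge (a point): Middle of the flap's free edge, 64 from the hinge line; moves with the flap.
- tape: Bystander: cardboard ring 64 across, 20 high; origin at the centre of its underside.
- mug: Bystander: white mug 76 across, 85 high, handle at +y; origin at the centre of its underside.
- bottle: Bystander: clear water bottle 60 across, 160 high; origin at the centre of its underside.
- screwdriver: Bystander: screwdriver lying along its x; origin on its underside.
- coasters: Bystander: stack of cork coasters 90 x 90 x 30; origin at the centre of its underside.
- jar: Bystander: small closed jar 50 across, 60 high; origin at the centre of its underside.
- ream: Bystander: pad of note paper 100 x 150 x 30; origin at the centre of its underside.
Things that resemble listed ones, but are neither listed nor needed, are in the scene too. What is shaped like the carrier but pink is not meant.

How it is judged:
On the way, in this order (a step that is already met when the one before it is completed fails the run):
1. the carrier lies on the bed in the open lane, pushed in to the back stop (x of carrier in the frame of press above -0.008 m and y of carrier in the frame of press below -0.005 m and z of carrier in the frame of press below 0.019 m).
2. the carrier has been slid across behind the fence to the far wall (x of carrier in the frame of press between -0.007 and 0.006 m and y of carrier in the frame of press above 0.026 m and z of carrier in the frame of press below 0.018 m and angle between the x axis of carrier and the x axis of press, either way round below 0.06 rad), for 0.1 s.
3. the flap is fully shut (value of joint flap below 0.07 rad), for 0.1 s.
At the end, for the whole second after the job is handed in: The carrier lies flat on the bed behind the fence, within 6 mm of touching the far wall and within 7 mm of the back-stop position, in line with the press (0.06 rad); the tile lies flat in its frame; the flap is shut (under 0.07 rad); all at rest (all of step 2 and z of tile in the frame of carrier between 0.002 and 0.009 m and x of tile in the frame of carrier between 0.048 and 0.06 m and angle between tile's own z axis and vertical below 0.06 rad and value of joint flap below 0.07 rad and linear speed of each of carrier, tile below 0.01 m/s).
It fails at once if the empty carrier is moved more than 15 mm (distance of empty_carrier from where it was at the start of the episode above 0.015 m).
It fails at once if a bystander is moved more than 20 mm (distance of any of tape, mug, bottle, screwdriver, coasters, ream, jar from where it was at the start of the episode above 0.02 m).
It fails at once if the tile leaves its frame (distance between carrier and tile above 0.075 m).
It also fails if it takes over 58 s, if anything falls off the work surface, if the arm or the gripper's body presses on something with over 40 N, if the wrist force passes 120 N, or if a joint passes its speed limit or range.

### The arm

A 7-joint arm with a two-finger parallel gripper is mounted at the origin on the work surface. World frame = base frame: x ahead of the robot, y to its left, z up, the work surface at z = 0. Lengths are in m, angles in rad, forces in N, time in s.
With the tool pointing down it reaches from about 0.425 to 1.025 m from the base axis. Payload 9.4 kg.
Tool frame: the origin (TCP) lies at the very end of the fingers, on their centre line; the grasp point (between the pads) lies manip.grasp_offset behind it (manip.grasp_offset is the distance from the TCP to the grasp point, in m); y points along the fingers, x is the direction in which the jaws open and shut, and the axes are right-handed (so a half turn about y gives the same grasp; the last joint's range is limited). The gripper opens to 93 mm and grips with 3 to 60 N. Pads are 15 mm wide; open, the fingers measure 128 mm over their backs; the gripper's body (75 mm by 188 mm) begins 65 mm behind the grasp point.
Start: joints at [1.245, 0.599, -0.003, 1.599, 0.002, 0.943, -0.08], TCP at [0.179, -0.703, 0.219] pointing down, gripper open.
Joint ranges: [-2.57, 2.57], [-0.35, 1.97], [-1.29, 1.29], [0.11, 2.56], [-1.05, 4.19], [0.11, 1.86], [-2.63, 2.63]. Speed limits (rad/s): [2.22, 2.22, 3.01, 3.01, 3.14, 3.14, 3.14].

### API

Orientations are given as a unit quaternion [w, x, y, z].
In Python, from bench import telemetry, optics, order, manip gives the robot as it stands.
- The arm moves only by the tool send_rows, never from a script. Its argument "targets" is one flat list of numbers, 7 for each row, row after row: the shift along the tool's x, y, z in m, then the turn, a rotation vector about the tool's x, y, z in degrees, then the closure in counts, from 0 (fully open) to 255 (shut). In form: [dx, dy, dz, ax, ay, az, hand, dx, dy, dz, ax, ay, az, hand, ...]. A call has exactly 10 rows; each row is the pose to reach, as a shift and turn from the pose commanded when the call began, along the tool's axes at that moment; what a row does not reach only later rows make up. A row lasts 1/12 s, in which the tool goes at most 41.7 mm and 7.16 degrees, less where a joint would pass 70% of its speed; a pose out of reach is approached as far as the arm can. A call with a gripper value outside its range is refused whole. The fingers move at their own pace and stop on an object; "newtons" is the grip in N (left out, the last holds). Time passes only in rows, so rows that repeat a pose let the fingers close, or fill a call up. It gives the time, the measured TCP pose, the force and the opening at its end, in the units of the state.
- telemetry.read_state(): the state, without advancing time (a new reading comes with each control period).
- optics.camera(name): name is "scene" or "side" or "wrist"; returns a dict with "pixels" (400x640x3 uint8, red, green, blue), "camera_matrix" (3x3 intrinsics, pixels), "R" (3x3) and "t" (3): a world point X has camera coordinates R X + t; the wrist camera has in their place "mount" (4x4, takes a point from camera to tool coordinates, whose origin is the TCP and whose axes are the tool frame's). Camera axes: x right, y down, z forward; pixel columns grow to the right and rows downward; lengths in m; the calibration is good to about 2 mm. A picture is of the moment at which its call begins: read the wrist's pose just before it. There is no depth.
- order.finish_job(): hands the job in, once; it reports no verdict.
The state is a dict: "t": time; "joint_pos": joint angles; "qvel": joint speeds; "joint_efforts": joint torques, N m; "ee_pos": TCP position; "eef_rot": TCP orientation; "contact_force": force on the tool from outside, world axes, zero at the start; "wrist_torque": the same for the moment, N m; "finger_gap": finger opening in m.
Only numpy, scipy, OpenCV 4.12 (cv2) and the standard library are available. Lean on these libraries where they do the work, as an engineer would, in place of code of your own. Each camera call takes 0.05 s, during which the arm holds its last target.

## Working session

There is one attempt and no reset: what is moved stays moved. The work goes in short steps, Python scripts to look and compute and a tool call to move; the robot and the scene stay as the last step left them, time stands still between calls to the robot, and variables do not carry over. Pictures are saved under pics/ and viewed, and the job is handed in when it is done.

Besides the shell and the picture viewer there is one more tool, called after ">>>" as a command line: name --argument value ..., lists and objects as JSON in quotes. send_rows: Moves the arm, as the interface text tells. Its arguments: {"type":"object","properties":{"targets":{"type":"array"},"newtons":{"type":"number"}},"required":["targets"]}

```bash
mkdir -p pics; ls
python3 - <<'E'
from bench import telemetry, optics, order, manip
import cv2,numpy as np
s=telemetry.read_state();print(s);print(manip.grasp_offset)
for n in["scene","side","wrist"]:
    c=optics.camera(n);cv2.imwrite(f"pics/{n}0.png",c["pixels"][:,:,::-1]);print(n,{k:v for k,v in c.items() if k!="pixels"})
E
```

```text
pics
{'t': 0.0, 'joint_pos': array([ 1.24532296,  0.60011406, -0.00254135,  1.60016932,  0.00178188,
        0.94289511, -0.07980386]), 'qvel': array([-0.00075875, -0.0007662 ,  0.00047589, -0.00033763, -0.00047523,
       -0.00023962, -0.00153467]), 'joint_efforts': array([ 1.84141477e-04, -7.65065646e+01,  1.49725433e+00, -2.52346623e+01,
       -5.25662326e-02,  1.68573414e-02,  1.03985708e-04]), 'ee_pos': array([ 0.17836378, -0.70218751,  0.21775391]), 'eef_rot': array([ 0.55848497, -0.55787325,  0.43456084, -0.43362294]), 'contact_force': array([-0.22800616,  0.21443304,  0.46118255]), 'wrist_torque': array([-0.00380731, -0.01970615,  0.00513154]), 'finger_gap': 0.09301124380294085}
0.0188
scene {'camera_matrix': array([[375.20877563,   0.        , 320.17125421],
       [  0.        , 375.20877563, 202.81191465],
       [  0.        ,   0.        ,   1.        ]]), 'R': array([[-0.19328658,  0.98104604, -0.01374612],
       [ 0.74537881,  0.13771592, -0.65226126],
       [-0.63800527, -0.13631942, -0.75786957]]), 't': array([ 0.01380269, -0.35507632,  1.43730301])}
side {'camera
[... 195 characters left out ...]
3134522, -0.01372123],
       [-0.54513337,  0.52058374, -0.65713178],
       [ 0.48773323, -0.44059816, -0.75365082]]), 't': array([0.45055758, 0.27003578, 1.52045747])}
wrist {'camera_matrix': array([[330.94881937,   0.        , 319.53579307],
       [  0.        , 330.94881937, 200.5892657 ],
       [  0.        ,   0.        ,   1.        ]]), 'mount': array([[ 9.99999914e-01,  3.85601500e-04, -1.49734603e-04,
        -8.60773744e-04],
       [ 2.40130452e-04, -2.46400597e-01,  9.69168039e-01,
        -1.66197066e-01],
       [ 3.36817955e-04, -9.69167992e-01, -2.46400668e-01,
         6.79565428e-02],
       [ 0.00000000e+00,  0.00000000e+00,  0.00000000e+00,
         1.00000000e+00]])}
```

View pics/scene0.png

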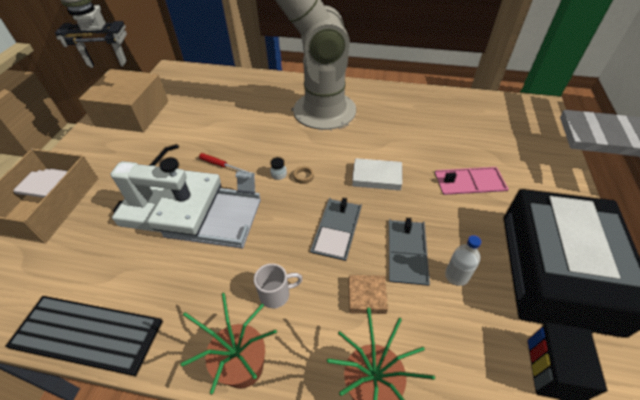

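View pics/side0.png

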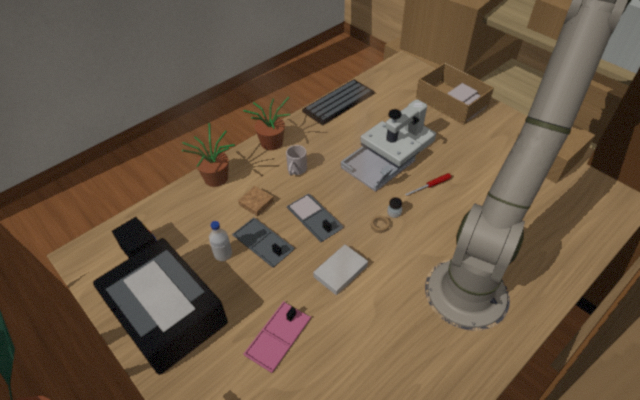

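View pics/wrist0.png

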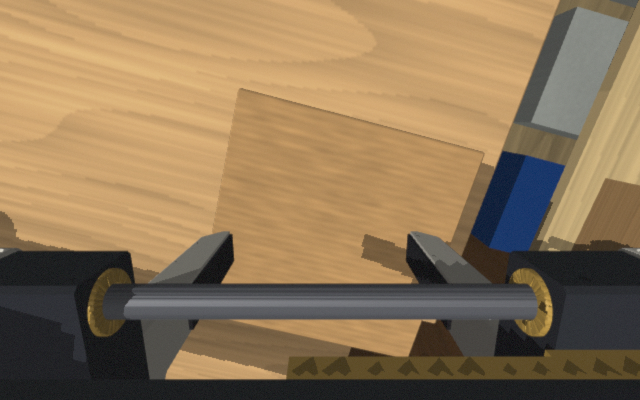

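Candidates for the carrier: the grey tray with a white tile (scene 338,230), the grey tray without one (408,250) and the pink one (470,180). By the description it is the tray at (338,230). I'll check that in a close crop.

Run:
```python
import cv2,numpy as np
a=cv2.imread("pics/scene0.png");b=cv2.imread("pics/side0.png")
def z(im,x0,y0,w,h,k,n):cv2.imwrite(n,cv2.resize(im[y0:y0+h,x0:x0+w],None,fx=k,fy=k,interpolation=cv2.INTER_CUBIC))
z(a,105,140,160,110,5,"pics/c1.png")
z(a,300,185,140,105,5,"pics/c2.png")
z(b,330,90,120,110,5,"pics/c3.png")
z(b,225,185,130,90,6,"pics/c4.png")
```

```text
(no output)
```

View pics/c1.png

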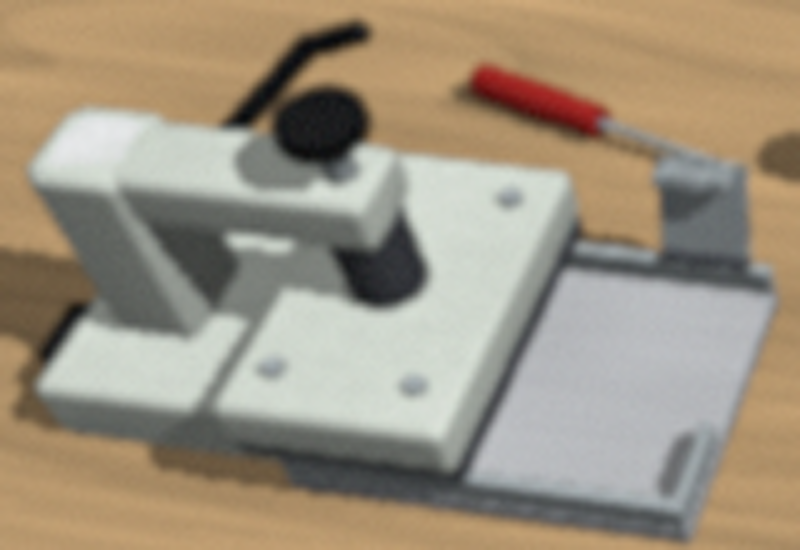

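View pics/c2.png

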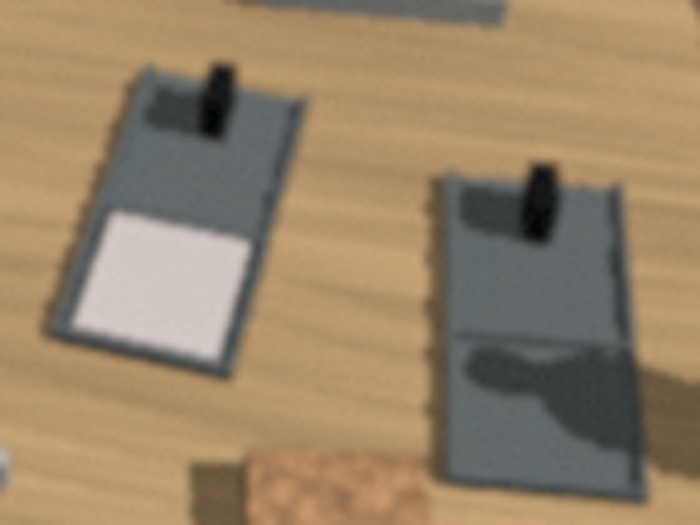

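View pics/c3.png

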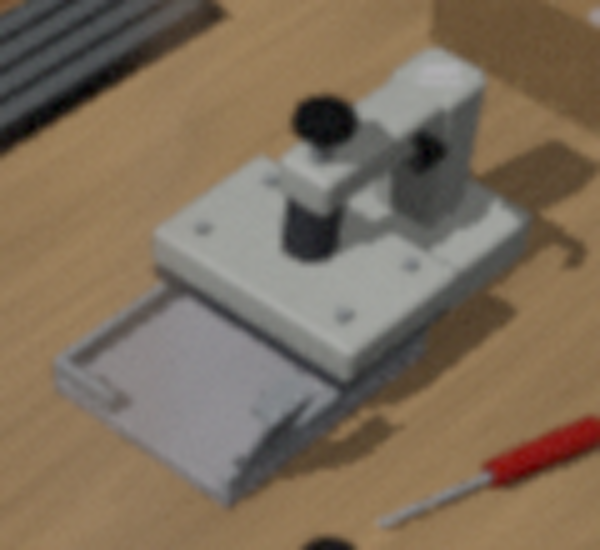

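View pics/c4.png

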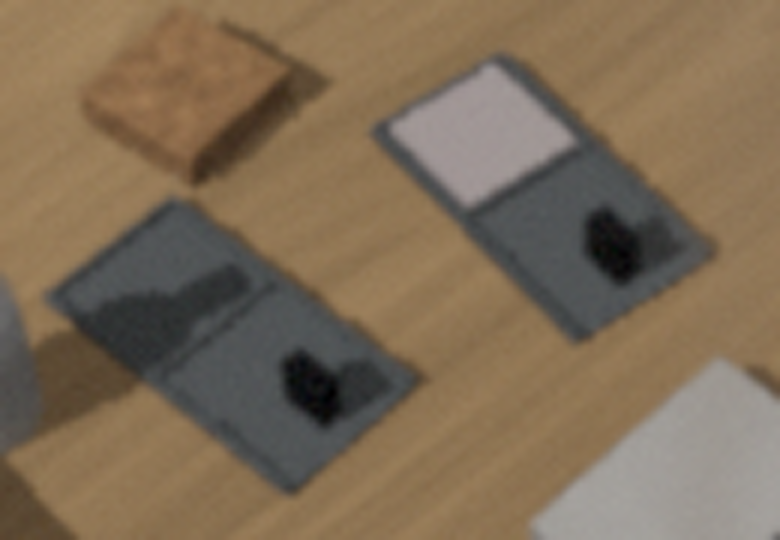

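The crop confirms it: the tray with the white tile is the carrier, with its handle towards the robot. The press mouth faces +y and its flap is on the robot side, leaning out. Next I'll get rough positions from both views.

```bash
cat > h.py <<'E'
from bench import telemetry, optics, order, manip
import numpy as np, cv2
from scipy.spatial.transform import Rotation as Ro
def tool():
    s=telemetry.read_state();q=s["eef_rot"];return np.array(s["ee_pos"]),Ro.from_quat([q[1],q[2],q[3],q[0]]).as_matrix()
def ray(c,uv,pose=None):
    d=np.linalg.inv(c["camera_matrix"])@np.array([uv[0],uv[1],1.])
    if "mount" in c:
        p,R=pose;M=c["mount"];return p+R@M[:3,3],R@M[:3,:3]@d
    return -c["R"].T@c["t"],c["R"].T@d
def onz(c,uv,z,pose=None):
    o,d=ray(c,uv,pose);return o+d*(z-o[2])/d[2]
def proj(c,X,pose=None):
    if "mount" in c:
        p,R=pose;M=c["mount"];Rc=R@M[:3,:3];x=Rc.T@(np.array(X)-p-R@M[:3,3])
    else:x=c["R"]@np.array(X)+c["t"]
    v=c["camera_matrix"]@x;return v[:2]/v[2]
E
python3 - <<'E'
from h import *
s=optics.camera("scene");d=optics.camera("side")
np.set_printoptions(precision=4,suppress=True)
S=lambda u,v,x0,y0,k:(x0+u/k,y0+v/k)
print("carrier corners scene(z10): handle-L,handle-R,tile-R,tile-L")
for p in[(145,70),(305,98),(230,375),(52,332)]:print(onz(s,S(*p,300,185,5),.010))
print("handle top scene",onz(s,S(223,70,300,185,5),.041))
print("side corners")
for p in[(710,250),(580,340),(375,130),(500,57)]:print(onz(d,S(*p,225,185,6),.010))
print("handle top side",onz(d,S(612,215,225,185,6),.041))
print("empty corners scene")
for p in[(447,175),(618,187),(645,497),(447,478)]:print(onz(s,S(*p,300,185,5),.010))
print("press: fence/far corner top, fence end top, lane wall front top; scene then side")
for p in[(688,520),(706,428),(772,272)]:print(onz(s,S(*p,105,140,5),.034))
for p in[(60,362),(125,398),(232,488)]:print(onz(d,S(*p,330,90,5),.034))
print("plate front corners bottom z40 scene/side: far, lane")
for p in[(445,470)]:print(onz(s,S(*p,105,140,5),.04))
for p in[(160,268),(345,380)]:print(onz(d,S(*p,330,90,5),.04))
E
```

```text
carrier corners scene(z10): handle-L,handle-R,tile-R,tile-L
[0.4509 0.102  0.01  ]
[0.4554 0.1991 0.01  ]
[0.6531 0.1841 0.01  ]
[0.6441 0.0862 0.01  ]
handle top scene [0.4695 0.1511 0.041 ]
side corners
[0.4439 0.0991 0.01  ]
[0.4483 0.1971 0.01  ]
[0.6465 0.1792 0.01  ]
[0.6388 0.0859 0.01  ]
handle top side [0.4831 0.1393 0.041 ]
empty corners scene
[0.4982 0.286  0.01  ]
[0.4892 0.3819 0.01  ]
[0.6852 0.3985 0.01  ]
[0.6929 0.3006 0.01  ]
press: fence/far corner top, fence end top, lane wall front top; scene then side
[ 0.6698 -0.0917  0.034 ]
[ 0.6094 -0.1018  0.034 ]
[ 0.4912 -0.1004  0.034 ]
[ 0.6562 -0.1031  0.034 ]
[ 0.5949 -0.111   0.034 ]
[ 0.4767 -0.1009  0.034 ]
plate front corners bottom z40 scene/side: far, lane
[ 0.6667 -0.2293  0.04  ]
[ 0.6731 -0.2296  0.04  ]
[ 0.4902 -0.2391  0.04  ]
```

```bash
cat >> h.py <<'E'
def plan(P,Rt):
    """shift and rotvec(deg) in tool axes from current measured pose"""
    p,R=tool();return R.T@(np.array(P)-p),np.degrees(Ro.from_matrix(R.T@Rt).as_rotvec())
def down(jawyaw):
    x=np.array([np.cos(jawyaw),np.sin(jawyaw),0]);y=np.array([0,0,-1.]);return np.c_[x,y,np.cross(x,y)]
np.set_printoptions(precision=4,suppress=True)
E
python3 - <<'E'
from h import *
p,R=tool();print(R)
for j in (1.5,1.5-np.pi): print(j,plan([.46,.13,.26],down(j)),plan([.5,.14,.26],down(j)))
E
```

```text
[[ 0.2463 -0.0003  0.9692]
 [-0.9692  0.0008  0.2463]
 [-0.0008 -1.     -0.0001]]
1.5 (array([-0.7375, -0.0413,  0.4779]), array([  -0.0641, -161.6845,   -0.02  ])) (array([-0.7373, -0.0413,  0.5191]), array([  -0.0641, -161.6845,   -0.02  ]))
-1.6415926535897931 (array([-0.7375, -0.0413,  0.4779]), array([ 0.0141, 18.3155, -0.045 ])) (array([-0.7373, -0.0413,  0.5191]), array([ 0.0141, 18.3155, -0.045 ]))
```

Run:
```python
from h import *
print(plan([.58,.09,.32],down(1.5)), plan([.40,-.3,.36],down(.1)))
```

```text
(array([-0.6692, -0.1013,  0.5844]), array([  -0.0641, -161.6845,   -0.02  ])) (array([-0.3356, -0.1416,  0.3138]), array([ -0.0275, -81.4704,  -0.0432]))
```

>>> send_rows --targets '[-0.02,-0.03,0.02,0,-7,0,0,-0.05,-0.06,0.05,0,-14,0,0,-0.08,-0.09,0.08,0,-21,0,0,-0.11,-0.11,0.11,0,-28,0,0,-0.14,-0.12,0.14,0,-35,0,0,-0.17,-0.13,0.17,0,-42,0,0,-0.2,-0.14,0.2,0,-49,0,0,-0.23,-0.14,0.23,0,-56,0,0,-0.26,-0.14,0.26,0,-63,0,0,-0.29,-0.14,0.29,0,-70,0,0]'

```text
t: 1.08
ee_pos: [0.3723, -0.3762, 0.3588]
eef_rot: [-0.706, 0.707, -0.033, 0.034]
contact_force: [1.3, 0.0, -0.6]
finger_gap: 0.0933
```

Run:
```python
from h import *
print(tool(),telemetry.read_state()["joint_pos"])
print(plan([.58,.09,.32],down(1.5)))
```

```text
(array([ 0.3723, -0.3762,  0.3588]), array([[ 0.9955,  0.0006,  0.0943],
       [-0.0943, -0.0012,  0.9955],
       [ 0.0007, -1.    , -0.0012]])) [ 1.0018  0.2424 -0.3995  1.8467  0.1073  1.0722  0.4671]
(array([0.1628, 0.0383, 0.4838]), array([  0.0852, -91.3555,  -0.0227]))
```

>>> send_rows --targets '[0.016,0.0,0.04,0,-7,0,0,0.03,0.0,0.08,0,-14,0,0,0.045,0.0,0.12,0,-21,0,0,0.06,0.0,0.16,0,-28,0,0,0.075,0.01,0.2,0,-35,0,0,0.09,0.01,0.24,0,-42,0,0,0.105,0.02,0.28,0,-49,0,0,0.12,0.02,0.32,0,-56,0,0,0.135,0.03,0.36,0,-63,0,0,0.15,0.03,0.4,0,-70,0,0]'

```text
t: 1.92
ee_pos: [0.5552, -0.0053, 0.3279]
eef_rot: [-0.598, 0.598, 0.377, -0.378]
contact_force: [0.3, -1.6, -0.7]
finger_gap: 0.0931
```

Run:
```python
from h import *
print(tool()[0],telemetry.read_state()["joint_pos"])
print(plan([.58,.09,.32],down(1.5)))
```

```text
[ 0.5552 -0.0053  0.3279] [ 0.4845  0.3703 -0.7858  1.8238  0.2966  1.0698  0.7147]
(array([0.0968, 0.0078, 0.0186]), array([ -0.0265, -21.3821,  -0.0364]))
```

>>> send_rows --targets '[0.03,0.0,0.01,0,-7,0,0,0.06,0.0,0.02,0,-14,0,0,0.09,0.008,0.02,0,-21.4,0,0,0.097,0.008,0.019,0,-21.4,0,0,0.097,0.008,0.019,0,-21.4,0,0,0.097,0.008,0.019,0,-21.4,0,0,0.097,0.008,0.019,0,-21.4,0,0,0.097,0.008,0.019,0,-21.4,0,0,0.097,0.008,0.019,0,-21.4,0,0,0.097,0.008,0.019,0,-21.4,0,0]'

```text
t: 2.75
ee_pos: [0.5801, 0.0878, 0.3209]
eef_rot: [-0.519, 0.519, 0.48, -0.48]
contact_force: [-0.6, 0.1, 0.1]
finger_gap: 0.0932
```

Run:
```python
from h import *
import pickle
pose=tool();c=optics.camera("wrist");pickle.dump((pose,c),open("w1.pkl","wb"))
cv2.imwrite("pics/w1.png",c["pixels"][:,:,::-1])
print(pose,telemetry.read_state()["joint_pos"])
```

```text
(array([0.5801, 0.0878, 0.3209]), array([[ 0.0776,  0.0004, -0.997 ],
       [ 0.997 , -0.0006,  0.0776],
       [-0.0005, -1.    , -0.0005]])) [ 0.3552  0.4463 -0.8696  1.7664  0.3785  1.1057  0.8538]
```

View pics/w1.png

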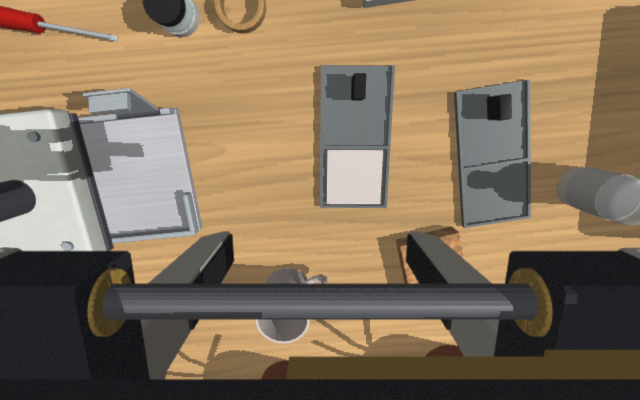

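The wrist view shows the carrier corners at about (320,66), (394,66), (386,207), (320,207), with the handle at (358,87). The press fence is at (188,215) and the flap at about (125,100).

Run:
```python
from h import *
import pickle
pose,c=pickle.load(open("w1.pkl","rb"));a=c["pixels"][:,:,::-1].copy()
g=cv2.cvtColor(a,cv2.COLOR_BGR2GRAY);hsv=cv2.cvtColor(a,cv2.COLOR_BGR2HSV)
# tray: low saturation
m=((hsv[:,:,1]<75)).astype(np.uint8);m[:, :270]=0;m[:,430:]=0;m[225:]=0;m[:50]=0
n,l,st,ce=cv2.connectedComponentsWithStats(m);k=1+np.argmax(st[1:,4]);print(st[k])
cn=max(cv2.findContours((l==k).astype(np.uint8),0,1)[0],key=len)
r=cv2.minAreaRect(cn);print(r)
b=cv2.approxPolyDP(cn,6,True)[:,0];print(b.tolist())
for p in b:print(p,onz(c,p,.010,pose))
t=((g>185)&(hsv[:,:,1]<60)).astype(np.uint8);t[:,:310]=0;t[:,400:]=0;t[:140]=0;t[215:]=0
cn=max(cv2.findContours(t,0,1)[0],key=len);r=cv2.minAreaRect(cn);bx=cv2.boxPoints(r);print("tile",bx.tolist());q=np.array([onz(c,p,.011,pose) for p in bx]);print(q,q.mean(0))
h=(g<28).astype(np.uint8);h[:,:340]=0;h[:,375:]=0;h[:60]=0;h[110:]=0
print("handle px",np.argwhere(h).min(0),np.argwhere(h).max(0))
cv2.imwrite("pics/w1a.png",cv2.resize(a[50:220,300:410],None,fx=4.5/1.3,fy=4.5/1.3,interpolation=cv2.INTER_CUBIC))
cv2.imwrite("pics/w1b.png",cv2.resize(a[80:250,0:210],None,fx=3.5,fy=3.5,interpolation=cv2.INTER_CUBIC))
```

```text
[  320    64    75   144 10129]
((356.9999694824219, 135.49998474121094), (73.99998474121094, 142.99996948242188), 0.0)
[[321, 64], [320, 207], [386, 207], [394, 65]]
[321  64] [0.4444 0.1011 0.01  ]
[320 207] [0.6433 0.0844 0.01  ]
[386 207] [0.651  0.1828 0.01  ]
[394  65] [0.4533 0.199  0.01  ]
tile [[327.0, 150.0], [382.0, 150.0], [382.0, 203.0], [327.0, 203.0]]
[[0.5596 0.1009 0.011 ]
 [0.5657 0.1792 0.011 ]
 [0.644  0.1768 0.011 ]
 [0.6377 0.0953 0.011 ]] [0.6017 0.1381 0.011 ]
handle px [ 76 352] [ 98 354]
```

View pics/w1a.png

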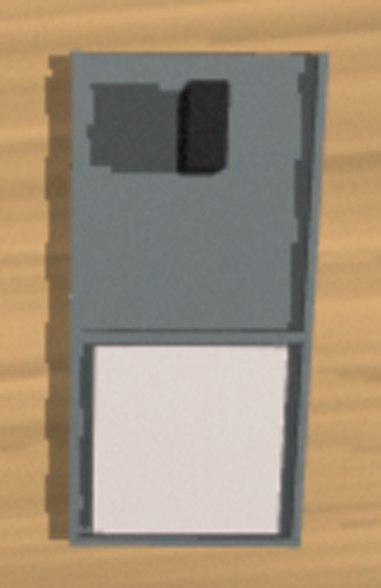

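View pics/w1b.png

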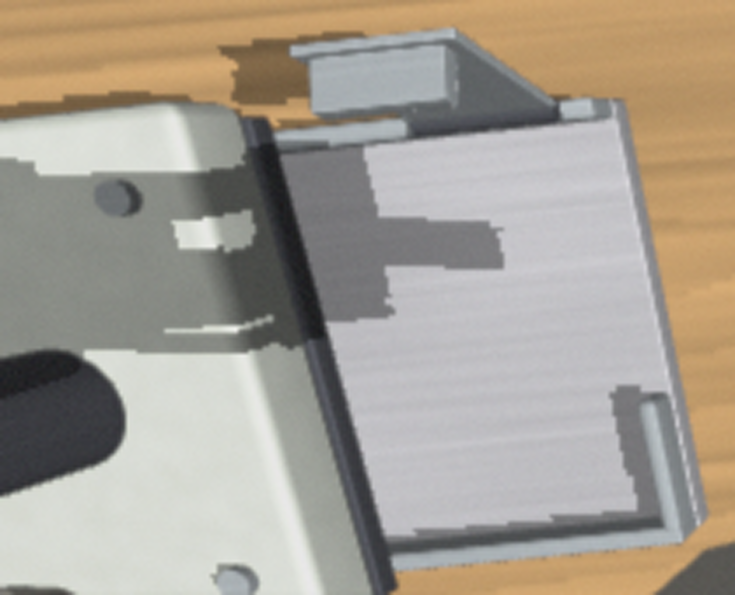

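Run:
```python
from h import *
import pickle
pose,c=pickle.load(open("w1.pkl","rb"));a=c["pixels"][:,:,::-1].copy()
print("handle",onz(c,(359.8,86.1),.041,pose))
x=cv2.resize(a[185:250,105:210],None,fx=7,fy=7,interpolation=cv2.INTER_CUBIC)
y=cv2.resize(a[85:130,70:190],None,fx=6.1,fy=6.1,interpolation=cv2.INTER_CUBIC)
for im,k,x0,y0 in((x,7,105,185),(y,6.1,70,85)):
    for u in range(x0//10*10+10,x0+120,10):cv2.putText(im,str(u),(int((u-x0)*k),10),0,.35,(0,0,255));cv2.line(im,(int((u-x0)*k),0),(int((u-x0)*k),4),(0,0,255))
    for v in range(y0//10*10+10,y0+70,10):cv2.putText(im,str(v),(0,int((v-y0)*k)),0,.35,(0,0,255))
cv2.imwrite("pics/px.png",x);cv2.imwrite("pics/py.png",y)
```

```text
handle [0.4789 0.1481 0.041 ]
```

View pics/px.png

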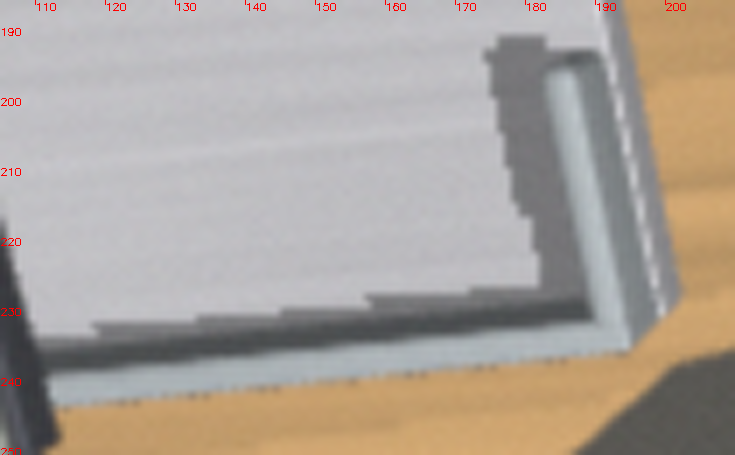

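View pics/py.png

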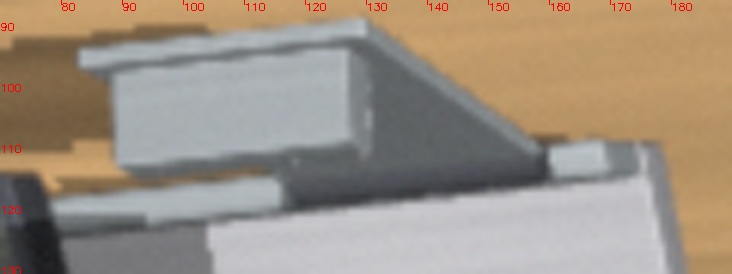

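```bash
cat > press.py <<'E'
from h import *
import pickle
pose,c=pickle.load(open("w1.pkl","rb"))
pts={(185.8,194.7):(-108,28,34),(188.3,194.5):(-112,28,34),(195,234.3):(-112,90,34),(189.7,231):(-104,82,34),(169.5,108.1):(-112,-90,34),(170,113.4):(-112,-82,34)}
W=np.array([onz(c,p,.034,pose) for p in pts]);L=np.array(list(pts.values()))/1000
print(W)
a=L[:,:2];b=W[:,:2];U,S,V=np.linalg.svd((a-a.mean(0)).T@(b-b.mean(0)));D=np.diag([1,np.linalg.det(V.T@U.T)]);R2=V.T@D@U.T
t=b.mean(0)-R2@a.mean(0);yaw=np.arctan2(R2[1,0],R2[0,0]);print("origin",t,"yaw",yaw,np.degrees(yaw));print("resid mm",((R2@a.T).T+t-b)*1000)
for p,q in(((195,234.3),(112.1,242.9)),((189.7,231),(111.4,238.1)),((170,113.4),(116.7,118.6)),((188.3,194.5),(195,234.3))):
    d=onz(c,q,.034,pose)-onz(c,p,.034,pose);print("edge dir",np.arctan2(d[1],d[0]),np.linalg.norm(d))
E
python3 press.py
```

```text
[[ 0.6042 -0.102   0.034 ]
 [ 0.6042 -0.0984  0.034 ]
 [ 0.6637 -0.0991  0.034 ]
 [ 0.6581 -0.1059  0.034 ]
 [ 0.4865 -0.1026  0.034 ]
 [ 0.4932 -0.1032  0.034 ]]
origin [ 0.5787 -0.2121] yaw -1.5430066517141097 -88.40776890383104
resid mm [[-0.5372 -1.3854]
 [-0.6342 -0.9438]
 [ 1.8941  1.4886]
 [-0.2784  0.0541]
 [-0.8551 -0.0279]
 [ 0.4109  0.8144]]
edge dir -1.539748756670911 0.12307439599516184
edge dir -1.5534712419469416 0.11553219154065605
edge dir -1.5551026510972947 0.07188792913947131
edge dir -0.011936651463643968 0.059451985360075225
```

Run:
```python
from h import *
print(plan([.60,-.10,.28],down(1.571)))
```

```text
(array([-0.1859,  0.0409, -0.0344]), array([ 0.0214, -4.4434, -0.0224]))
```

>>> send_rows --targets '[-0.03,0.005,-0.01,0,-1,0,0,-0.07,0.01,-0.02,0,-2,0,0,-0.11,0.02,-0.03,0,-3,0,0,-0.15,0.03,-0.034,0,-4.4,0,0,-0.175,0.04,-0.034,0,-4.4,0,0,-0.186,0.041,-0.034,0,-4.4,0,0,-0.186,0.041,-0.034,0,-4.4,0,0,-0.186,0.041,-0.034,0,-4.4,0,0,-0.186,0.041,-0.034,0,-4.4,0,0,-0.186,0.041,-0.034,0,-4.4,0,0]'

```text
t: 3.63
ee_pos: [0.6003, -0.0967, 0.2805]
eef_rot: [-0.499, 0.499, 0.501, -0.501]
contact_force: [0.0, 0.2, -0.4]
finger_gap: 0.0933
```

Run:
```python
from h import *
import pickle
pose=tool();c=optics.camera("wrist");pickle.dump((pose,c),open("w2.pkl","wb"))
a=c["pixels"][:,:,::-1].copy();cv2.imwrite("pics/w2.png",a)
print(pose[0],telemetry.read_state()["joint_pos"])
def crop(x0,y0,w,h,k,n):
    im=cv2.resize(a[y0:y0+h,x0:x0+w],None,fx=k,fy=k,interpolation=cv2.INTER_CUBIC)
    for u in range(x0//10*10+10,x0+w,10):cv2.putText(im,str(u),(int((u-x0)*k),10),0,.35,(0,0,255));cv2.line(im,(int((u-x0)*k),0),(int((u-x0)*k),4),(0,0,255))
    for v in range(y0//10*10+10,y0+h,10):cv2.putText(im,str(v),(0,int((v-y0)*k)),0,.35,(0,0,255))
    cv2.imwrite(n,im)
crop(220,80,130,150,4,"pics/w2a.png")
```

```text
[ 0.6003 -0.0967  0.2805] [ 0.6384  0.5142 -0.8551  1.7734  0.4406  1.0559  1.1993]
```

View pics/w2.png

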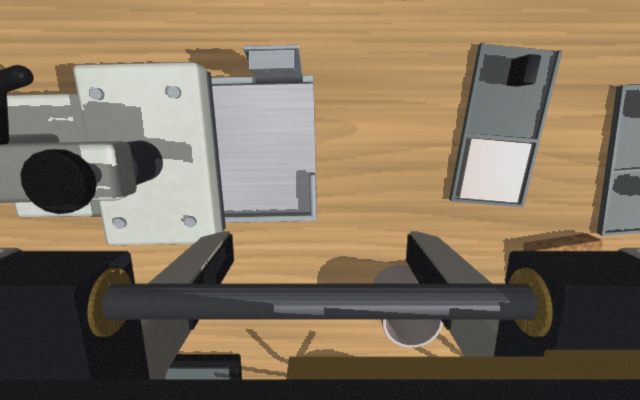

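View pics/w2a.png

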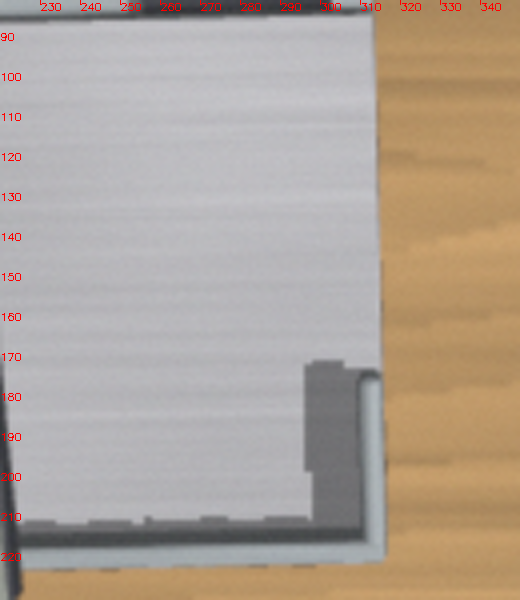

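Run:
```python
from h import *
import pickle
pose,c=pickle.load(open("w2.pkl","rb"));a=c["pixels"][:,:,::-1].copy()
x0,y0,w,h,k=200,35,125,60,6
im=cv2.resize(a[y0:y0+h,x0:x0+w],None,fx=k,fy=k,interpolation=cv2.INTER_CUBIC)
for u in range(x0//10*10+10,x0+w,10):cv2.putText(im,str(u),(int((u-x0)*k),10),0,.35,(0,0,255))
for v in range(y0//10*10+10,y0+h,10):cv2.putText(im,str(v),(0,int((v-y0)*k)),0,.35,(0,0,255))
cv2.imwrite("pics/w2b.png",im)
```

```text
(no output)
```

View pics/w2b.png

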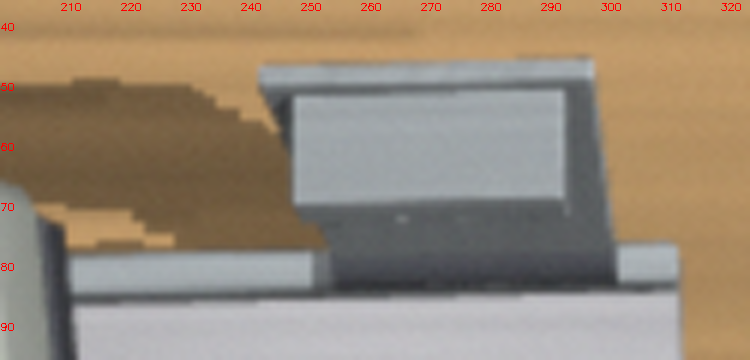

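```bash
cat > press.py <<'E'
from h import *
import pickle
pose,c=pickle.load(open("w2.pkl","rb"))
pts={(315.4,173.6):(-112,28,34),(310,173.8):(-104,28,34),(316.2,219.5):(-112,90,34),(310.7,215.6):(-104,82,34),(313,75.5):(-112,-90,34),(313.3,82.2):(-112,-82,34)}
W=np.array([onz(c,p,.034,pose) for p in pts]);L=np.array(list(pts.values()))/1000
a=L[:,:2];b=W[:,:2];U,S,V=np.linalg.svd((a-a.mean(0)).T@(b-b.mean(0)));D=np.diag([1,np.linalg.det(V.T@U.T)]);R2=V.T@D@U.T
t=b.mean(0)-R2@a.mean(0);yaw=np.arctan2(R2[1,0],R2[0,0])
if __name__=="__main__":
    print(W[:,:2]);print("origin",t,"yaw",yaw,np.degrees(yaw));print("resid mm",((R2@a.T).T+t-b)*1000)
    E=lambda p,q,z:(lambda d:np.arctan2(d[1],d[0]))(onz(c,q,z,pose)-onz(c,p,z,pose))
    print("x dirs",E((310.7,215.6),(225.5,216.8),.034),E((316.2,219.5),(226.2,222.8),.034),E((313.3,82.2),(211.7,83.7),.034),E((313,75.5),(211.7,78),.034),"y dirs-90",E((313.5,83.5),(315.2,170),.014)-np.pi/2,E((315.4,173.6),(316.2,219.5),.034)-np.pi/2)
    # flap: edge along known hinge plane; solve angle
    h=lambda X:np.r_[R2@np.array(X[:2])+t,X[2]]
    for th in np.arange(1.7,2.41,.1):
        for x in(-45,-100):
            X=h(np.array([x,-86+64*np.cos(th),36+64*np.sin(th)])/1000);print(round(th,2),x,proj(c,X,pose),end=' ')
        print()
    for n,p,z in(("tile",None,0),):pass
    for P,z in(((-70,-28),41),((-70,32),41)):print(P,h(np.array([*P,z+14])/1000))
E
python3 press.py
```

```text
[[ 0.6025 -0.1008]
 [ 0.6028 -0.1076]
 [ 0.6632 -0.0997]
 [ 0.6579 -0.1069]
 [ 0.4861 -0.1038]
 [ 0.4936 -0.1034]]
origin [ 0.5778 -0.2133] yaw -1.5448593585352428 -88.51392118535706
resid mm [[ 0.4106  0.2649]
 [ 0.3345 -0.923 ]
 [ 1.7469  0.7542]
 [-0.7489 -0.2773]
 [-1.1542  0.1616]
 [-0.589   0.0198]]
x dirs -1.552023708739692 -1.5283458295381438 -1.5524384981950878 -1.5431630754182806 y dirs-90 -1.5502509868323318 -1.552352401759289
1.7 -45 [243.3858  63.3649] 1.7 -100 [299.5581  62.0693] 
1.8 -45 [243.1368  56.641 ] 1.8 -100 [299.3893  55.3384] 
1.9 -45 [243.0412  50.181 ] 1.9 -100 [299.2627  48.8741] 
2.0 -45 [243.1002  44.087 ] 2.0 -100 [299.1805  42.7786] 
2.1 -45 [243.3118  38.4521] 2.1 -100 [299.1435  37.1452] 
2.2 -45 [243.6706  33.3584] 2.2 -100 [299.1518  32.0558] 
2.3 -45 [244.1685  28.874 ] 2.3 -100 [299.2043  27.5784] 
2.4 -45 [244.7945  25.052 ] 2.4 -100 [299.2992  23.7661] 
(-70, -28) [ 0.548 -0.144  0.055]
(-70, 32) [ 0.608  -0.1425  0.055 ]
```

Run:
```python
from h import *
print(plan([.4785,.1478,.10],down(1.488)))
```

```text
(array([0.2452, 0.1803, 0.1211]), array([0.0738, 4.9652, 0.015 ]))
```

>>> send_rows --targets '[0.03,0.0,0.015,0,1,0,0,0.06,0.02,0.03,0,2,0,0,0.09,0.04,0.045,0,3,0,60,0.12,0.06,0.06,0,4,0,110,0.15,0.08,0.075,0,5,0,110,0.18,0.105,0.09,0,5,0,110,0.21,0.13,0.105,0,5,0,110,0.235,0.16,0.116,0,5,0,110,0.245,0.18,0.121,0,5,0,110,0.245,0.18,0.121,0,5,0,110]'

```text
t: 4.52
ee_pos: [0.4757, 0.1496, 0.0973]
eef_rot: [0.52, -0.518, -0.479, 0.481]
contact_force: [0.1, -0.9, 0.4]
finger_gap: 0.0531
```

Run:
```python
from h import *
pose=tool();s=telemetry.read_state();print(pose[0],s["joint_pos"],s["finger_gap"])
c=optics.camera("wrist");cv2.imwrite("pics/w3.png",c["pixels"][:,:,::-1])
print(plan([.4785,.1478,.0135],down(1.488)))
# expected handle top centre
print(proj(c,[.4785,.1478,.041],pose))
```

```text
[0.4757 0.1496 0.0973] [ 0.0409  0.5982 -0.6547  2.1873  0.6827  0.5704  0.3663] 0.0530560067462321
(array([-0.    ,  0.0852, -0.0016]), array([-0.1364,  0.1273, -0.0298]))
[316.0784 221.0456]
```

View pics/w3.png

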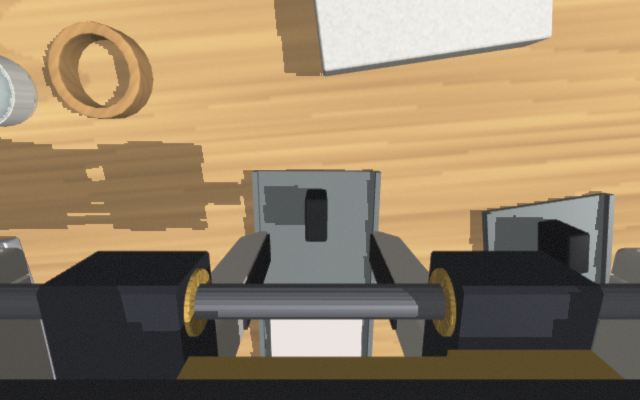

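The handle appears at about (316,218) against a predicted (316,221), so the measurement holds. Descending to grip it.

>>> send_rows --targets '[0,0.02,-0.001,0,0,0,110,0,0.04,-0.001,0,0,0,110,0,0.06,-0.002,0,0,0,110,0,0.075,-0.002,0,0,0,110,0,0.085,-0.002,0,0,0,110,0,0.085,-0.002,0,0,0,110,0,0.085,-0.002,0,0,0,160,0,0.085,-0.002,0,0,0,230,0,0.085,-0.002,0,0,0,255,0,0.085,-0.002,0,0,0,255]' --newtons 50

```text
t: 5.4
ee_pos: [0.4813, 0.1453, 0.0155]
eef_rot: [-0.521, 0.522, 0.478, -0.477]
contact_force: [0.2, -0.5, 0.1]
finger_gap: 0.0306
```

>>> send_rows --targets '[0,0,0,0,0,0,255,0,0,0,0,0,0,255,0,0,0,0,0,0,255,0,0,0,0,0,0,255,0,-0.005,0,0,0,0,255,0,-0.01,0,0,0,0,255,0,-0.02,0,0,0,0,255,0,-0.03,0,0,0,0,255,0,-0.03,0,0,0,0,255,0,-0.03,0,0,0,0,255]'

```text
t: 6.23
ee_pos: [0.4808, 0.1453, 0.0449]
eef_rot: [-0.521, 0.521, 0.478, -0.478]
contact_force: [-0.5, 0.4, -2.3]
finger_gap: 0.0156
```

Run:
```python
from h import *
pose=tool();s=telemetry.read_state();print(pose,s["joint_pos"],s["finger_gap"],s["contact_force"],s["wrist_torque"])
for n,x0,y0 in(("scene",290,170),("side",230,160)):
    c=optics.camera(n);cv2.imwrite(f"pics/{n}4.png",cv2.resize(c["pixels"][y0:y0+110,x0:x0+140,::-1],None,fx=5,fy=5,interpolation=cv2.INTER_CUBIC))
```

```text
(array([0.4808, 0.1453, 0.0449]), array([[ 0.0867,  0.0006, -0.9962],
       [ 0.9962,  0.0003,  0.0867],
       [ 0.0004, -1.    , -0.0006]])) [-0.034   0.6726 -0.5395  2.2164  0.8135  0.456   0.2526] 0.01556492370557108 [-0.4882  0.3528 -2.3446] [0.036  0.0119 0.0293]
```

View pics/scene4.png

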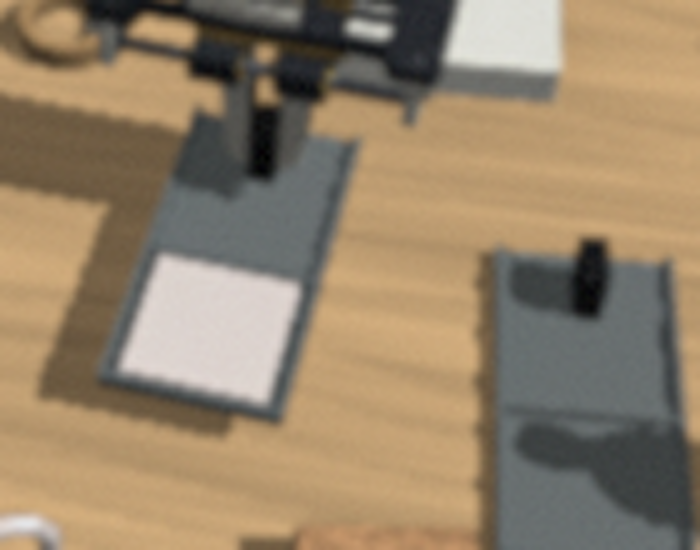

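View pics/side4.png

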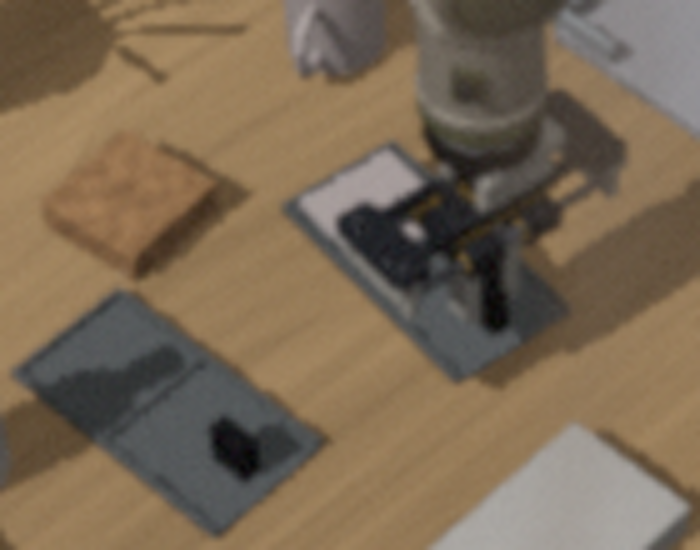

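```bash
cat >> h.py <<'E'
def tri(a,ua,b,ub):
    o1,d1=ray(a,ua);o2,d2=ray(b,ub)
    s=np.linalg.lstsq(np.c_[d1,-d2],o2-o1,rcond=None)[0];p,q=o1+s[0]*d1,o2+s[1]*d2
    return (p+q)/2,np.linalg.norm(p-q)
E
python3 - <<'E'
from h import *
a=optics.camera("scene");b=optics.camera("side")
for u,v in(((346,253.6),(287.4,201.4)),((310.4,246),(308.4,189)),((361,198.6),(322,236)),):print(tri(a,u,b,v))
E
```

```text
(array([0.6482, 0.1797, 0.0351]), np.float64(0.006302489553183284))
(array([0.6418, 0.0845, 0.0342]), np.float64(0.004813671519501733))
(array([0.4517, 0.1949, 0.0339]), np.float64(0.005050605899908547))
```

```bash
cat > goal.py <<'E'
from h import *
from scipy.spatial.transform import Rotation as Ro
PO=np.array([.5778,-.2133]);PY=-1.548
OFF=np.array([-.067,0,.0155])
def pw(x,y,z):
    c,s=np.cos(PY),np.sin(PY);return np.array([PO[0]+c*x-s*y,PO[1]+s*x+c*y,z])
def cgoal(x,y,z,dyaw=0): # carrier origin in press frame -> plan for TCP
    return plan(pw(x+OFF[0],y+OFF[1],z+OFF[2]),down(PY+np.pi/2+dyaw))
def where():
    p,R=tool();c,s=np.cos(PY),np.sin(PY);d=p[:2]-PO;return np.r_[c*d[0]+s*d[1],-s*d[0]+c*d[1],p[2]]-OFF,np.arctan2(R[1,0],R[0,0])-PY-np.pi/2
E
python3 - <<'E'
from goal import *
print(where(),cgoal(-.245,-.027,.115),pw(-.312,-.027,0))
E
```

```text
(array([-0.2938, -0.0892,  0.0286]), np.float64(1.4617111150981872)) (array([-0.0417, -0.0864, -0.0671]), array([-0.0171, 83.7499, -0.0464])) [0.5437 0.098  0.    ]
```

Lifted and level, with 2.3 N of weight on the wrist. Next I'll raise it and turn about 84°, smoothly.

>>> send_rows --targets '[0,-0.01,0,0,0,0,255,0,-0.03,0,0,0,0,255,0,-0.05,0,0,2,0,255,-0.004,-0.07,-0.006,0,6,0,255,-0.008,-0.082,-0.012,0,10,0,255,-0.012,-0.086,-0.018,0,15,0,255,-0.016,-0.086,-0.024,0,20,0,255,-0.02,-0.086,-0.03,0,25,0,255,-0.024,-0.086,-0.036,0,30,0,255,-0.028,-0.086,-0.042,0,35,0,255]'

```text
t: 7.27
ee_pos: [0.5201, 0.1136, 0.1302]
eef_rot: [0.641, -0.641, -0.298, 0.298]
contact_force: [-0.3, -0.6, -1.8]
finger_gap: 0.0153
```

Run:
```python
from goal import *
print(where(),cgoal(-.245,-.027,.115),telemetry.read_state()["joint_pos"])
```

```text
(array([-0.2612, -0.0503,  0.1147]), np.float64(0.8466369222647505)) (array([ 0.0033, -0.0004, -0.0281]), array([-0.0022, 48.5087, -0.0459])) [ 0.0605  0.5463 -0.5432  2.0967  0.4795  0.6213  0.0534]
```

>>> send_rows --targets '[0,0,-0.003,0,6,0,255,0.001,0,-0.007,0,12,0,255,0.001,0,-0.011,0,18,0,255,0.002,0,-0.015,0,24,0,255,0.002,0,-0.019,0,30,0,255,0.003,0,-0.023,0,36,0,255,0.003,0,-0.026,0,42,0,255,0.003,0,-0.028,0,46,0,255,0.003,0,-0.028,0,48.5,0,255,0.003,0,-0.028,0,48.5,0,255]'

```text
t: 8.1
ee_pos: [0.5433, 0.0984, 0.1301]
eef_rot: [-0.707, 0.707, 0.009, -0.009]
contact_force: [-0.1, 0.2, -2.4]
finger_gap: 0.0158
```

Run:
```python
from goal import *
print(where(),cgoal(-.245,-.027,.018),telemetry.read_state()["joint_pos"])
for n in("scene","side"):
    c=optics.camera(n);cv2.imwrite(f"pics/{n}5.png",c["pixels"][:,:,::-1])
```

```text
(array([-0.2454, -0.0274,  0.1146]), np.float64(0.002763877501069434)) (array([ 0.0005,  0.0966, -0.0004]), array([ 0.0219,  0.1584, -0.0374])) [-0.0677  0.5298 -0.3049  2.0637  0.2778  0.5871 -0.5405]
```

View pics/scene5.png

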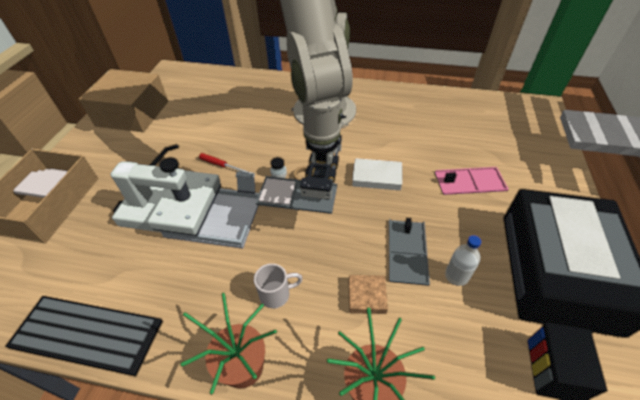

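View pics/side5.png

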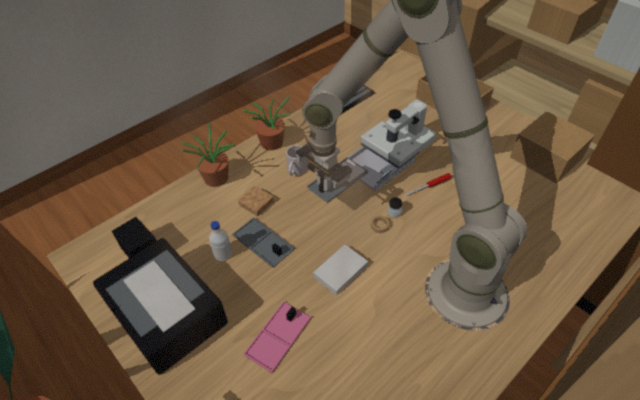

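>>> send_rows --targets '[0,0.01,0,0,0,0,255,0,0.025,0,0,0,0,255,0,0.04,0,0,0,0,255,0,0.055,0,0,0,0,255,0,0.07,0,0,0,0,255,0,0.08,0,0,0,0,255,0,0.09,0,0,0,0,255,0,0.096,0,0,0.16,0,255,0,0.096,0,0,0.16,0,255,0,0.096,0,0,0.16,0,255]'

```text
t: 9.03
ee_pos: [0.5434, 0.0984, 0.0344]
eef_rot: [-0.707, 0.707, 0.009, -0.009]
contact_force: [0.0, 0.6, -0.9]
finger_gap: 0.0156
```

Run:
```python
from goal import *
print(where(),cgoal(-.10,-.027,.018),tool()[1])
for n,x0,y0 in(("scene",190,140),("side",290,130)):
    c=optics.camera(n);cv2.imwrite(f"pics/{n}6.png",cv2.resize(c["pixels"][y0:y0+110,x0:x0+150,::-1],None,fx=5,fy=5,interpolation=cv2.INTER_CUBIC))
```

```text
(array([-0.2454, -0.0272,  0.0189]), np.float64(0.0018492341087363862)) (array([-0.    ,  0.001 , -0.1454]), array([ 0.004 ,  0.106 , -0.0199])) [[ 0.9997 -0.0003 -0.0246]
 [ 0.0246 -0.0001  0.9997]
 [-0.0003 -1.     -0.0001]]
```

View pics/scene6.png

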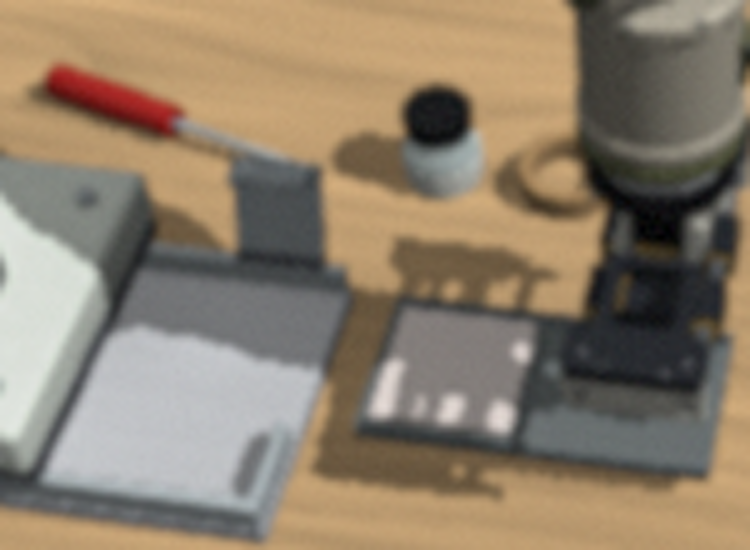

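View pics/side6.png

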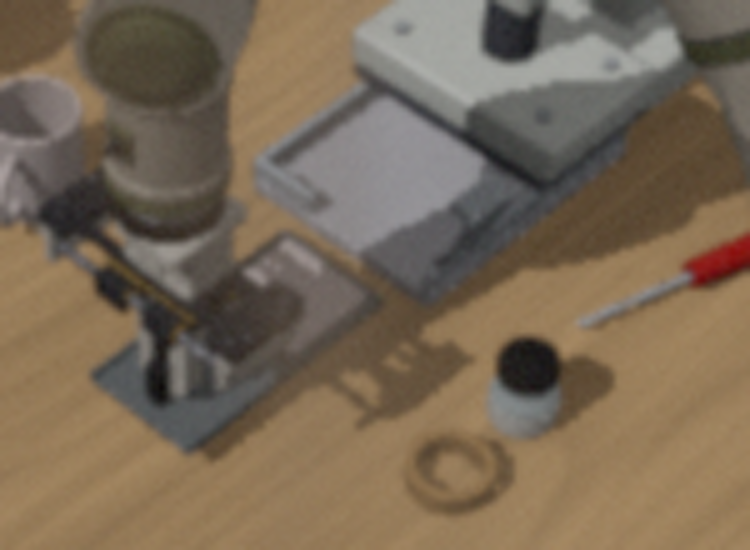

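Run:
```python
from goal import *
a=optics.camera("scene")
def inp(X):
    c,s=np.cos(PY),np.sin(PY);d=X[:2]-PO;return np.array([c*d[0]+s*d[1],-s*d[0]+c*d[1]])
for p,z in(((270.6,199.6),.029),((262.4,226.4),.029),((336,208),.029),((331.4,235),.029),((246,225.5),.034),((243,246.5),.034),((259,195),.034)):print(inp(onz(a,p,z)))
```

```text
[-0.1513 -0.0735]
[-0.1541  0.026 ]
[-0.3459 -0.0723]
[-0.3473  0.0242]
[-0.1101  0.0339]
[-0.123   0.1023]
[-0.1144 -0.0815]
```

>>> send_rows --targets '[-0.001,0.001,-0.01,0,0,0,255,-0.001,0.001,-0.022,0,0,0,255,-0.001,0.001,-0.036,0,0,0,255,-0.001,0.001,-0.05,0,0,0,255,-0.001,0.001,-0.064,0,0,0,255,-0.001,0.001,-0.078,0,0,0,255,-0.001,0.001,-0.092,0,0,0,255,-0.001,0.001,-0.106,0,0,0,255,-0.001,0.001,-0.115,0,0,0,255,-0.001,0.001,-0.115,0,0,0,255]'

```text
t: 10.02
ee_pos: [0.5449, -0.0204, 0.0337]
eef_rot: [-0.706, 0.708, 0.007, -0.007]
contact_force: [-0.6, -0.4, -2.2]
finger_gap: 0.0157
```

Run:
```python
from goal import *
print(where(),telemetry.read_state()["contact_force"],cgoal(-.01,-.028,.018))
for n,x0,y0 in(("scene",190,140),("side",310,110)):
    c=optics.camera(n);cv2.imwrite(f"pics/{n}7.png",cv2.resize(c["pixels"][y0:y0+110,x0:x0+150,::-1],None,fx=5,fy=5,interpolation=cv2.INTER_CUBIC))
```

```text
(array([-0.1266, -0.0285,  0.0182]), np.float64(-0.0026313413448852963)) [-0.5549 -0.4149 -2.2073] (array([ 0.0008,  0.0004, -0.1166]), array([ 0.0951, -0.1507, -0.0241]))
```

View pics/scene7.png

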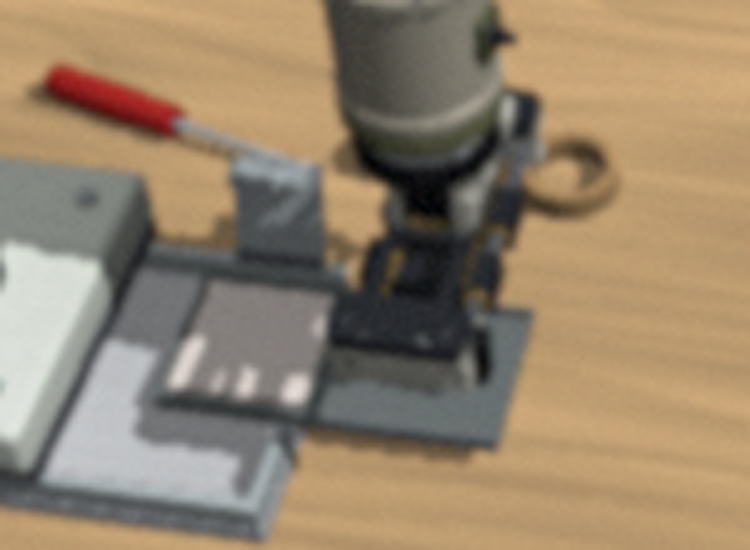

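View pics/side7.png

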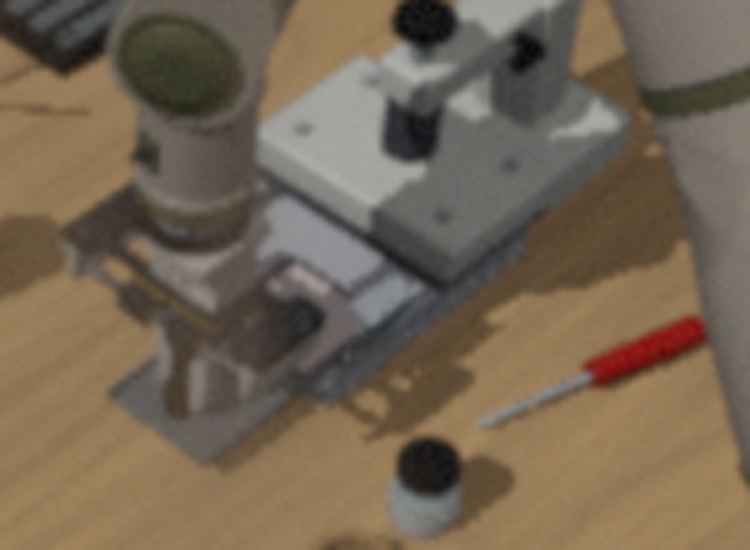

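>>> send_rows --targets '[0.0,0,-0.01,0,0,0,255,0.0,0,-0.022,0,0,0,255,0.0,0,-0.034,0,0,0,255,0.001,0,-0.046,0,0,0,255,0.001,0,-0.058,0,0,0,255,0.001,0,-0.07,0,0,0,255,0.001,0,-0.08,0,0,0,255,0.001,0,-0.09,0,0,0,255,0.001,0,-0.098,0,0,0,255,0.001,0,-0.1,0,0,0,255]'

```text
t: 10.95
ee_pos: [0.5485, -0.1187, 0.0335]
eef_rot: [-0.707, 0.707, 0.008, -0.008]
contact_force: [-0.4, -0.2, -1.4]
finger_gap: 0.0155
```

Run:
```python
from goal import *
print(where(),telemetry.read_state()["contact_force"],cgoal(.004,-.028,.014))
for n,x0,y0 in(("scene",150,140),("side",310,110)):
    c=optics.camera(n);cv2.imwrite(f"pics/{n}8.png",cv2.resize(c["pixels"][y0:y0+110,x0:x0+150,::-1],None,fx=5,fy=5,interpolation=cv2.INTER_CUBIC))
```

```text
(array([-0.0283, -0.0271,  0.018 ]), np.float64(-0.0004069501435155498)) [-0.3816 -0.1608 -1.4282] (array([-0.0009,  0.004 , -0.0323]), array([ 0.0354, -0.0233, -0.014 ]))
```

View pics/scene8.png

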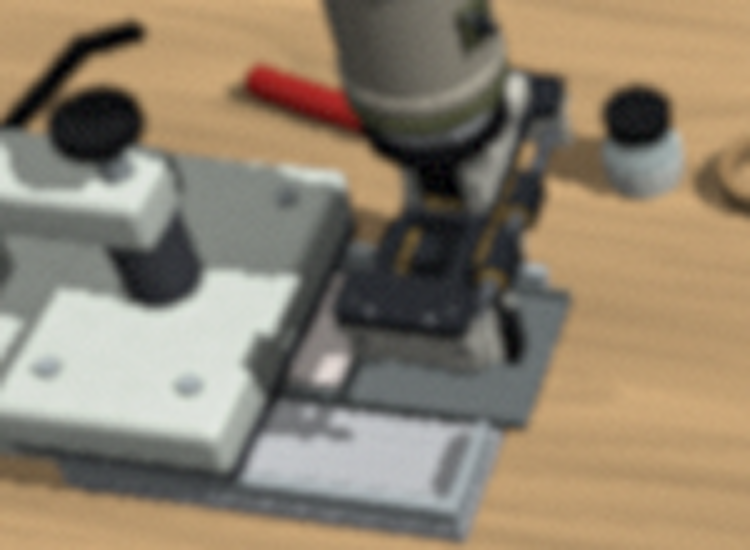

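View pics/side8.png

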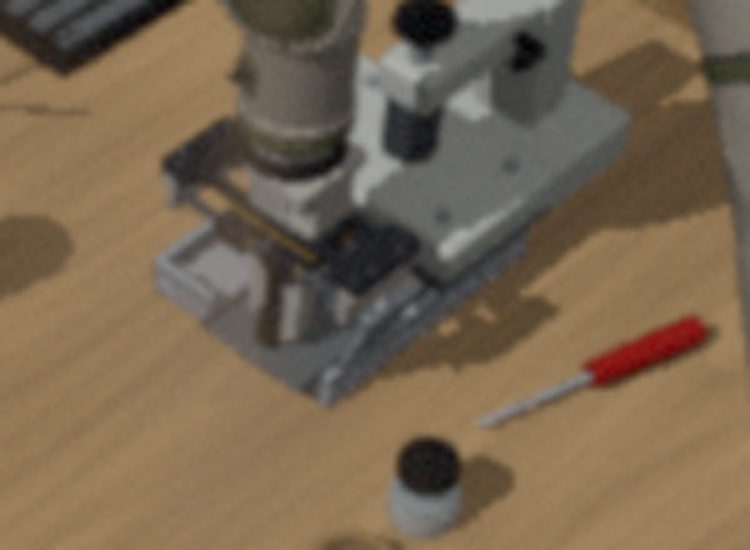

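>>> send_rows --targets '[0,0.001,-0.005,0,0,0,255,0,0.002,-0.01,0,0,0,255,0,0.002,-0.015,0,0,0,255,0,0.003,-0.019,0,0,0,255,0,0.003,-0.022,0,0,0,255,0,0.003,-0.024,0,0,0,255,0,0.003,-0.026,0,0,0,255,0,0.003,-0.027,0,0,0,255,0,0.003,-0.028,0,0,0,255,0,0.003,-0.028,0,0,0,255]'

```text
t: 11.88
ee_pos: [0.5494, -0.1448, 0.0306]
eef_rot: [-0.707, 0.707, 0.009, -0.009]
contact_force: [-0.4, -0.3, -2.0]
finger_gap: 0.0159
```

Run:
```python
from goal import *
print(where(),telemetry.read_state()["contact_force"],telemetry.read_state()["wrist_torque"],cgoal(.004,-.028,.014))
```

```text
(array([-0.0022, -0.0268,  0.0151]), np.float64(0.0014917627266932687)) [-0.42   -0.2786 -2.0434] [ 0.1461 -0.0751  0.0411] (array([-0.0012,  0.0011, -0.0062]), array([0.0021, 0.0855, 0.0006]))
```

>>> send_rows --targets '[0,0,-0.001,0,0,0,255,0,0.0,-0.002,0,0,0,255,0,0.0,-0.003,0,0,0,255,0,0.0,-0.0035,0,0,0,255,0,0.0,-0.004,0,0,0,255,0,0.0,-0.0045,0,0,0,255,0,0.0,-0.005,0,0,0,255,0,0.0,-0.005,0,0,0,255,0,0.0,-0.005,0,0,0,255,0,0.0,-0.005,0,0,0,255]'

```text
t: 12.72
ee_pos: [0.5496, -0.1496, 0.0306]
eef_rot: [0.707, -0.707, -0.009, 0.009]
contact_force: [-0.2, -0.5, -2.1]
finger_gap: 0.0156
```

Run:
```python
from goal import *
print(where(),telemetry.read_state()["contact_force"],telemetry.read_state()["wrist_torque"])
for n,x0,y0 in(("scene",150,140),("side",310,110)):
    c=optics.camera(n);cv2.imwrite(f"pics/{n}9.png",cv2.resize(c["pixels"][y0:y0+110,x0:x0+150,::-1],None,fx=5,fy=5,interpolation=cv2.INTER_CUBIC))
```

```text
(array([ 0.0027, -0.0268,  0.0151]), np.float64(0.0015728007598607707)) [-0.2402 -0.541  -2.0506] [ 0.1923 -0.0758 -0.0219]
```

View pics/scene9.png

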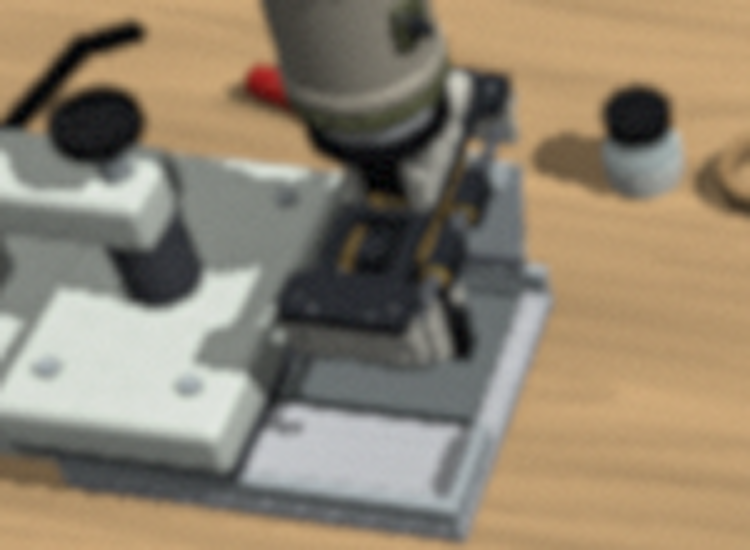

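View pics/side9.png

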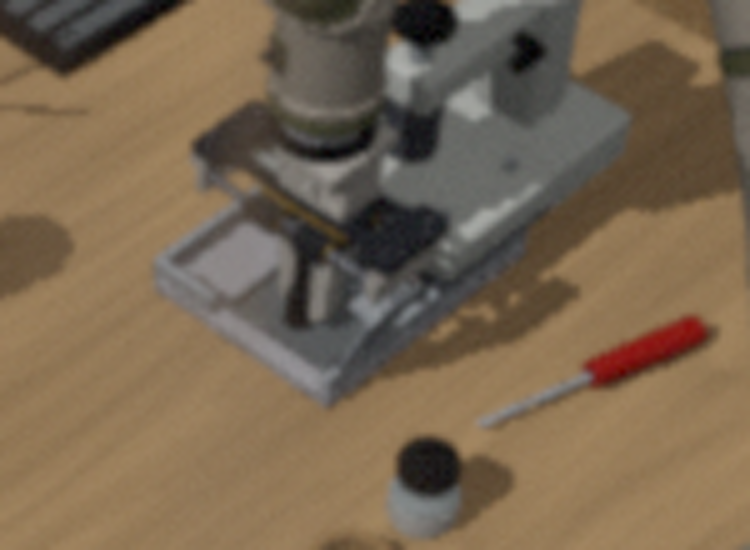

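>>> send_rows --targets '[0,0,-0.001,0,0,0,255,0,0.0,-0.0015,0,0,0,255,0,0.0,-0.002,0,0,0,255,0,0.0,-0.0025,0,0,0,255,0,0.0,-0.003,0,0,0,255,0,0.0,-0.003,0,0,0,255,0,0.0,-0.0035,0,0,0,255,0,0.0,-0.004,0,0,0,255,0,0.0,-0.004,0,0,0,255,0,0.0,-0.004,0,0,0,255]'

```text
t: 13.65
ee_pos: [0.55, -0.1501, 0.0307]
eef_rot: [0.708, -0.706, -0.01, 0.009]
contact_force: [-0.2, 11.3, 1.3]
finger_gap: 0.016
```

>>> send_rows --targets '[0,0,0.003,0,0,0,255,0,0,0.006,0,0,0,255,0,0.001,0.0065,0,0,0,255,0,0.001,0.0065,0,0,0,255,0.005,0.001,0.0065,0,0,0,255,0.01,0.001,0.0065,0,0,0,255,0.016,0.001,0.0065,0,0,0,255,0.023,0.001,0.0065,0,0,0,255,0.03,0.001,0.0065,0,0,0,255,0.03,0.001,0.0065,0,0,0,255]'

```text
t: 14.48
ee_pos: [0.5816, -0.1462, 0.0296]
eef_rot: [0.707, -0.707, -0.009, 0.008]
contact_force: [1.3, -0.0, -2.3]
finger_gap: 0.0159
```

Run:
```python
from goal import *
print(where(),telemetry.read_state()["contact_force"],telemetry.read_state()["wrist_torque"],cgoal(0,.032,.014))
for n,x0,y0 in(("scene",150,140),("side",310,110)):
    c=optics.camera(n);cv2.imwrite(f"pics/{n}10.png",cv2.resize(c["pixels"][y0:y0+110,x0:x0+150,::-1],None,fx=5,fy=5,interpolation=cv2.INTER_CUBIC))
```

```text
(array([0.    , 0.0054, 0.0141]), np.float64(0.0017604794214443054)) [ 1.3114 -0.0419 -2.3307] [ 0.1659 -0.1231 -0.0077] (array([ 0.0266,  0.0002, -0.    ]), array([-0.0129,  0.1009,  0.1119]))
```

View pics/scene10.png

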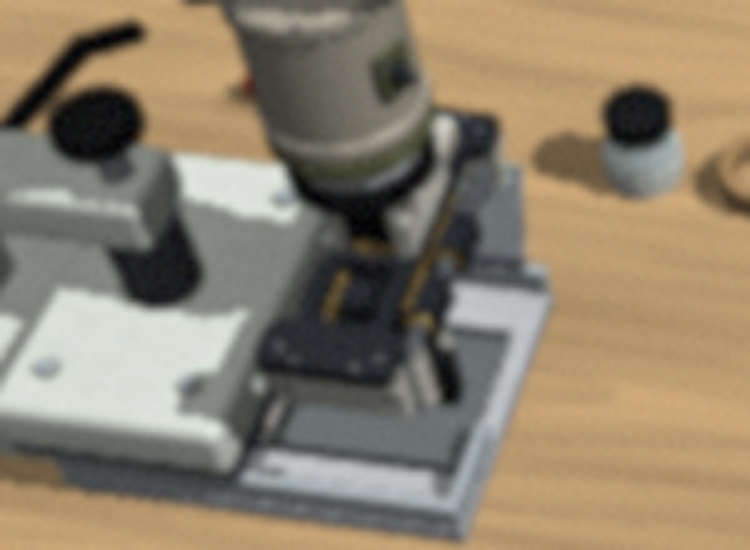

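View pics/side10.png

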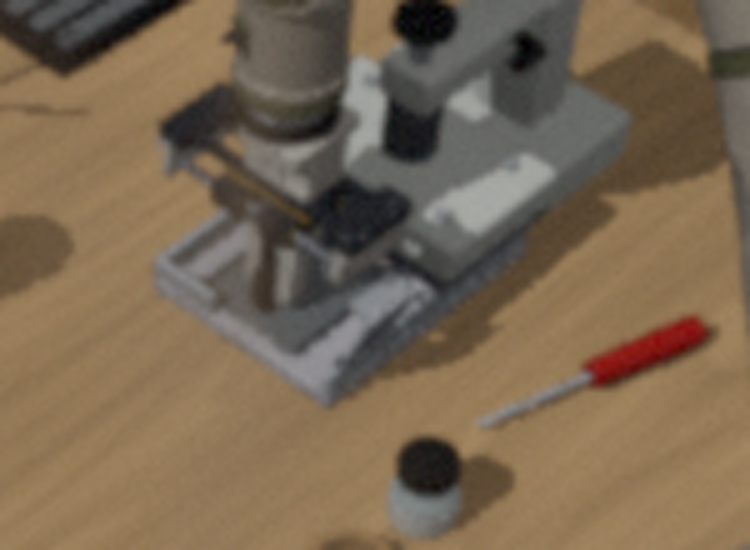

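>>> send_rows --targets '[0.005,0,0,0,0,0,255,0.011,0,0,0,0,0,255,0.017,0,0,0,0,0,255,0.021,0,0,0,0,0,255,0.024,0,0,0,0,0,255,0.026,0,0,0,0,0,255,0.027,0,0,0,0,0,255,0.028,0,0,0,0,0,255,0.029,0,0,0,0,0,255,0.03,0,0,0,0,0,255]'

```text
t: 15.42
ee_pos: [0.6084, -0.1457, 0.0294]
eef_rot: [-0.707, 0.707, 0.008, -0.009]
contact_force: [-4.2, 0.3, 1.2]
finger_gap: 0.0159
```

Run:
```python
from goal import *
print(where(),telemetry.read_state()["contact_force"],telemetry.read_state()["wrist_torque"])
```

```text
(array([0.0001, 0.0321, 0.0139]), np.float64(0.0013725690986734485)) [-4.2164  0.3277  1.1893] [ 0.1825  0.9202 -0.0964]
```

>>> send_rows --targets '[0.001,0.0005,0,0,0,0,255,0.001,0.0005,0,0,0,0,255,0.001,0.0005,0,0,0,0,255,0.0,0.0005,0,0,0,0,230,-0.001,0.0005,0,0,0,0,190,-0.001,0.0005,0,0,0,0,160,-0.001,0.0005,0,0,0,0,150,-0.001,0.0005,0,0,0,0,150,-0.001,0.0005,0,0,0,0,150,-0.001,0.0005,0,0,0,0,150]'

```text
t: 16.25
ee_pos: [0.6087, -0.1457, 0.0291]
eef_rot: [0.707, -0.707, -0.009, 0.009]
contact_force: [0.3, 0.1, 0.5]
finger_gap: 0.0382
```

Run:
```python
from goal import *
s=telemetry.read_state();print(where(),s["contact_force"],s["finger_gap"])
```

```text
(array([0.0001, 0.0324, 0.0136]), np.float64(0.0016654914442233437)) [0.2656 0.0943 0.4533] 0.038176025323876234
```

>>> send_rows --targets '[0,-0.003,0,0,0,0,150,0,-0.01,0,0,0,0,150,0,-0.025,0,0,0,0,150,0,-0.045,0,0,0,0,150,0,-0.07,0,0,0,0,150,0,-0.1,0,0,0,0,180,-0.02,-0.13,0,0,0,0,220,-0.05,-0.15,0,0,0,0,255,-0.09,-0.15,0,0,0,0,255,-0.12,-0.15,0,0,0,0,255]'

```text
t: 17.08
ee_pos: [0.4865, -0.1487, 0.1808]
eef_rot: [-0.707, 0.708, 0.009, -0.008]
contact_force: [0.6, -0.3, -0.3]
finger_gap: 0.0093
```

Run:
```python
from goal import *
print(where()[0]+OFF,where()[1],telemetry.read_state()["joint_pos"])
for n,x0,y0 in(("scene",150,140),("side",310,110)):
    c=optics.camera(n);cv2.imwrite(f"pics/{n}11.png",cv2.resize(c["pixels"][y0:y0+110,x0:x0+150,::-1],None,fx=5,fy=5,interpolation=cv2.INTER_CUBIC))
print(plan(pw(-.0725,-.165,.18),down(PY+np.pi/2)))
```

```text
[-0.0666 -0.0898  0.1808] 0.0014304208519562156 [ 0.5071  0.4243 -0.4365  2.1096  0.289   0.662  -0.1007]
(array([-0.072 ,  0.0002,  0.0065]), array([ 0.1034,  0.013 , -0.1786]))
```

View pics/scene11.png

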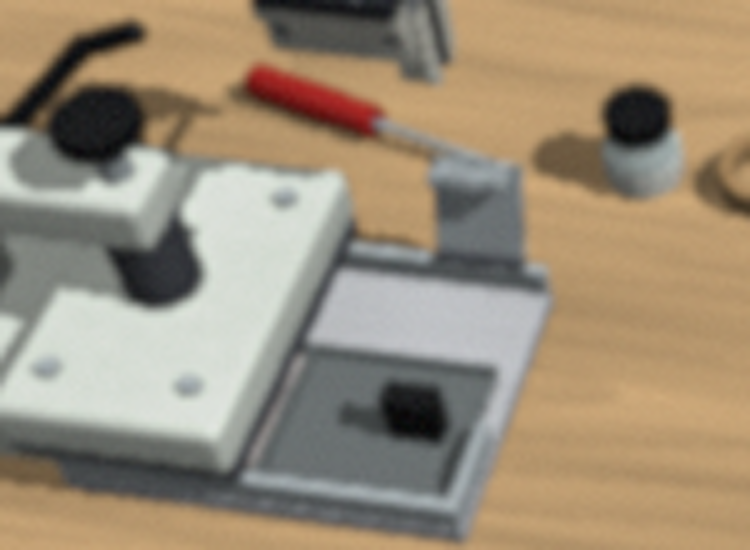

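View pics/side11.png

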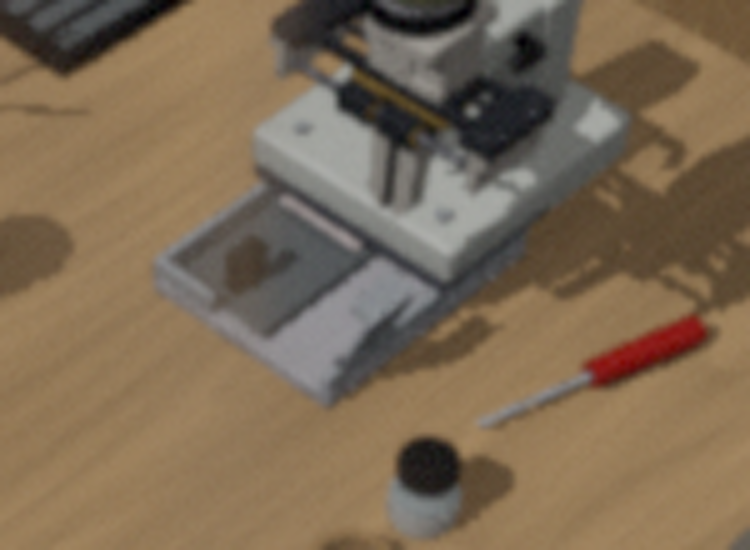

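The carrier is home against the far wall behind the fence, with the tile edge visible in place. Now I'll take the closed fingers outside the flap.

>>> send_rows --targets '[-0.02,0,0,0,0,0,255,-0.045,0,0.003,0,0,0,255,-0.065,0,0.006,0,0,0,255,-0.072,0.005,0.0065,0,0,0,255,-0.072,0.025,0.0065,0,0,0,255,-0.072,0.05,0.0065,0,0,0,255,-0.072,0.075,0.0065,0,0,0,255,-0.072,0.095,0.0065,0,0,0,255,-0.072,0.105,0.0065,0,0,0,255,-0.072,0.105,0.0065,0,0,0,255]'

```text
t: 18.02
ee_pos: [0.4169, -0.1434, 0.0721]
eef_rot: [0.707, -0.707, -0.008, 0.01]
contact_force: [-0.0, 1.0, 0.4]
finger_gap: 0.0005
```

Run:
```python
from goal import *
print(where()[0]+OFF,where()[1],telemetry.read_state()["joint_pos"],telemetry.read_state()["finger_gap"],telemetry.read_state()["contact_force"])
for n,x0,y0 in(("scene",150,100),("side",310,110)):
    c=optics.camera(n);cv2.imwrite(f"pics/{n}12.png",cv2.resize(c["pixels"][y0:y0+110,x0:x0+150,::-1],None,fx=5,fy=5,interpolation=cv2.INTER_CUBIC))
```

```text
[-0.0736 -0.1593  0.0721] 0.0027249995753133582 [ 0.3935  0.5426 -0.2666  2.3474  0.4746  0.3013 -0.2671] 0.0004507890832830037 [-0.0335  0.9955  0.429 ]
```

View pics/scene12.png

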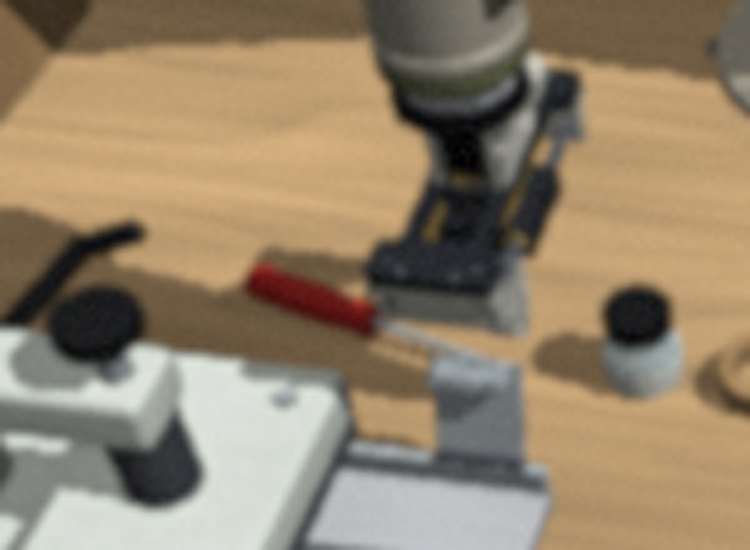

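View pics/side12.png

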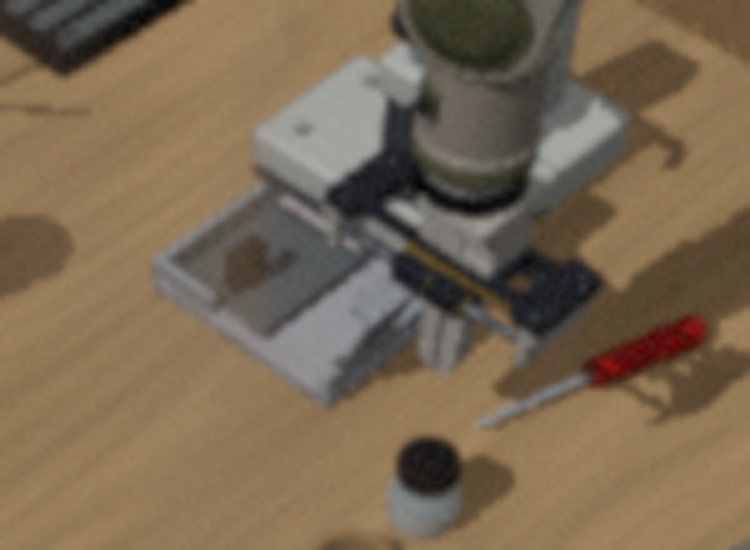

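>>> send_rows --targets '[0.008,-0.002,0,0,0,0,255,0.016,-0.004,0,0,0,0,255,0.024,-0.006,0,0,0,0,255,0.029,-0.008,0,0,0,0,255,0.034,-0.009,0,0,0,0,255,0.039,-0.009,0,0,0,0,255,0.044,-0.009,0,0,0,0,255,0.049,-0.009,0,0,0,0,255,0.054,-0.009,0,0,0,0,255,0.054,-0.009,0,0,0,0,255]'

```text
t: 18.95
ee_pos: [0.4716, -0.1425, 0.083]
eef_rot: [0.707, -0.707, -0.009, 0.008]
contact_force: [0.0, 0.2, 0.2]
finger_gap: 0.0004
```

Run:
```python
from goal import *
print(where()[0]+OFF,where()[1],telemetry.read_state()["joint_pos"],telemetry.read_state()["contact_force"])
for n,x0,y0 in(("scene",150,120),("side",310,110)):
    c=optics.camera(n);cv2.imwrite(f"pics/{n}13.png",cv2.resize(c["pixels"][y0:y0+110,x0:x0+150,::-1],None,fx=5,fy=5,interpolation=cv2.INTER_CUBIC))
```

```text
[-0.0733 -0.1045  0.083 ] 0.0018077807450405103 [ 0.4045  0.5592 -0.3185  2.2271  0.4281  0.4109 -0.2395] [0.044  0.2218 0.2326]
```

View pics/scene13.png

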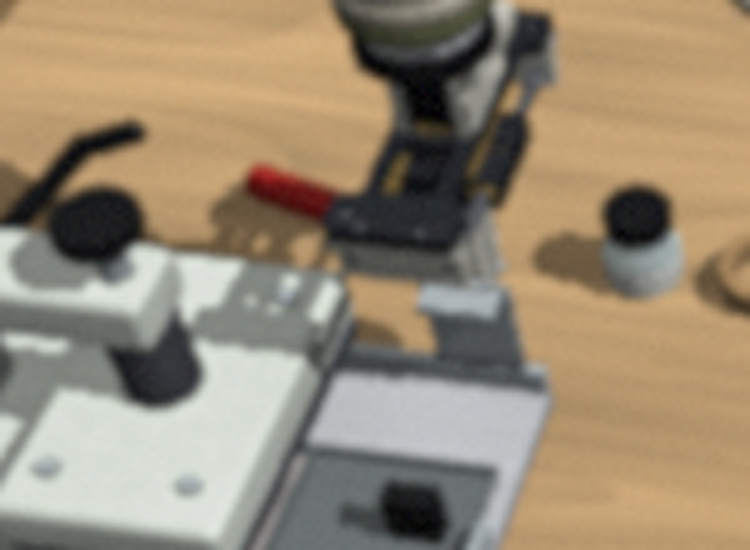

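View pics/side13.png

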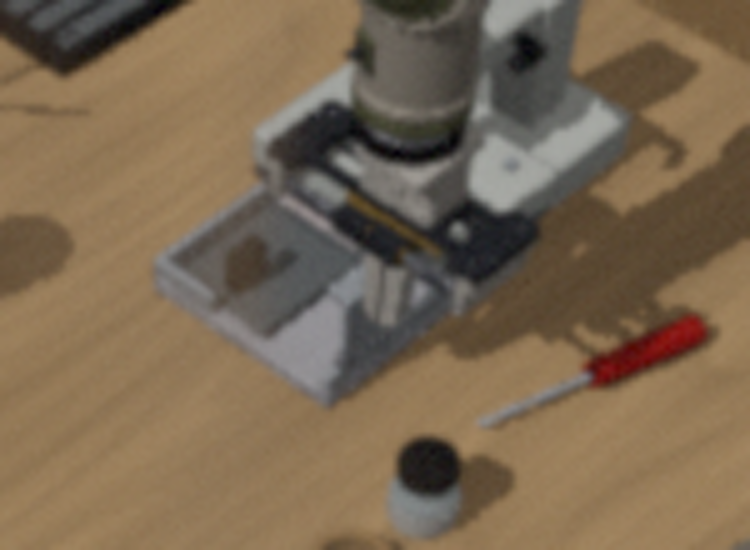

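>>> send_rows --targets '[0.004,0.001,0,0,0,0,255,0.008,0.002,0,0,0,0,255,0.012,0.003,0,0,0,0,255,0.016,0.005,0,0,0,0,255,0.02,0.007,0,0,0,0,255,0.024,0.009,0,0,0,0,255,0.028,0.011,0,0,0,0,255,0.032,0.014,0,0,0,0,255,0.036,0.018,0,0,0,0,255,0.036,0.018,0,0,0,0,255]'

```text
t: 19.88
ee_pos: [0.5071, -0.1415, 0.0643]
eef_rot: [0.707, -0.707, -0.009, 0.009]
contact_force: [-0.5, 0.2, -0.1]
finger_gap: 0.0004
```

Run:
```python
from goal import *
print(where()[0]+OFF,where()[1],telemetry.read_state()["joint_pos"],telemetry.read_state()["contact_force"])
for n,x0,y0 in(("scene",150,120),("side",310,110)):
    c=optics.camera(n);cv2.imwrite(f"pics/{n}14.png",cv2.resize(c["pixels"][y0:y0+110,x0:x0+150,::-1],None,fx=5,fy=5,interpolation=cv2.INTER_CUBIC))
```

```text
[-0.0734 -0.069   0.0643] 0.00179949859911388 [ 0.3758  0.6154 -0.3036  2.1626  0.4353  0.4208 -0.2515] [-0.4512  0.1911 -0.0768]
```

View pics/scene14.png

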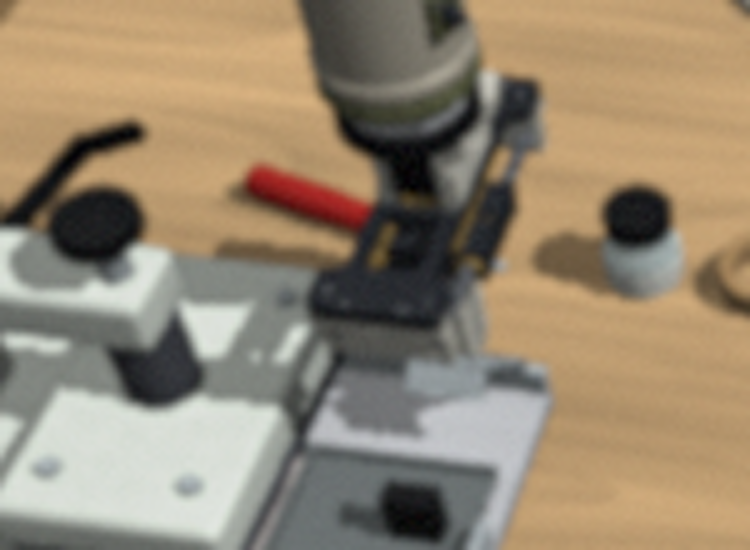

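View pics/side14.png

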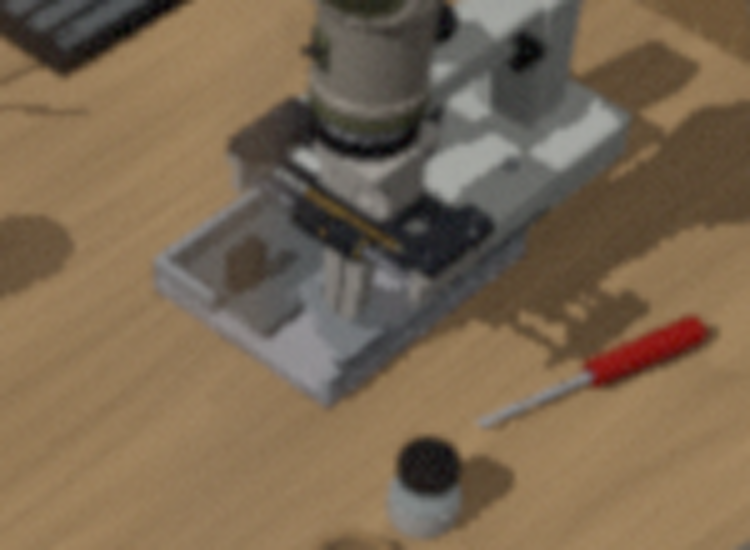

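>>> send_rows --targets '[0.002,0.002,0,0,0,0,255,0.004,0.005,0,0,0,0,255,0.006,0.008,0,0,0,0,255,0.008,0.011,0,0,0,0,255,0.01,0.014,0,0,0,0,255,0.012,0.017,0,0,0,0,255,0.014,0.019,0,0,0,0,255,0.016,0.021,0,0,0,0,255,0.018,0.0225,0,0,0,0,255,0.018,0.0225,0,0,0,0,255]'

```text
t: 20.82
ee_pos: [0.5248, -0.1411, 0.0422]
eef_rot: [0.707, -0.707, -0.009, 0.009]
contact_force: [1.0, -0.5, 0.0]
finger_gap: 0.0004
```

Run:
```python
from goal import *
print(where()[0]+OFF,where()[1],telemetry.read_state()["joint_pos"],telemetry.read_state()["contact_force"])
for n,x0,y0 in(("scene",150,120),("side",310,110)):
    c=optics.camera(n);cv2.imwrite(f"pics/{n}15.png",cv2.resize(c["pixels"][y0:y0+110,x0:x0+150,::-1],None,fx=5,fy=5,interpolation=cv2.INTER_CUBIC))
```

```text
[-0.0733 -0.0514  0.0422] 0.0016841708242216757 [ 0.3502  0.6626 -0.2793  2.1358  0.4517  0.3985 -0.2681] [ 0.9568 -0.5444  0.0378]
```

View pics/scene15.png

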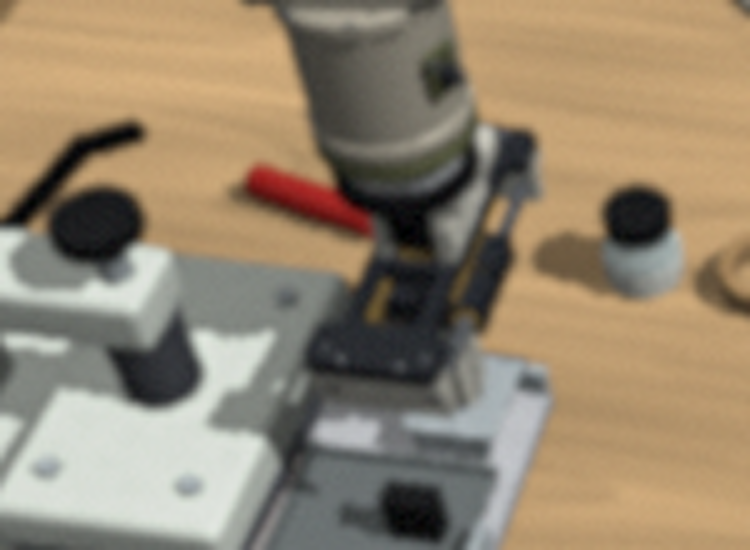

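>>> send_rows --targets '[0.003,0.0,0,0,0,0,255,0.006,0.0005,0,0,0,0,255,0.008,0.001,0,0,0,0,255,0.008,0.0015,0,0,0,0,255,0.008,0.002,0,0,0,0,255,0.008,0.0025,0,0,0,0,255,0.008,0.003,0,0,0,0,255,0.008,0.0035,0,0,0,0,255,0.008,0.0035,0,0,0,0,255,0.008,0.0035,0,0,0,0,255]'

```text
t: 21.75
ee_pos: [0.5325, -0.1411, 0.0401]
eef_rot: [-0.707, 0.707, 0.009, -0.008]
contact_force: [-2.5, 0.4, 14.2]
finger_gap: 0.0009
```

Pressing down met 14 N at z 0.040, which is the height of the shut flap's top. Backing off to check.

>>> send_rows --targets '[0,0.0005,0,0,0,0,255,0,0.0005,0,0,0,0,255,0,-0.005,0,0,0,0,255,0,-0.02,0,0,0,0,255,0,-0.05,0,0,0,0,255,0,-0.08,0,0,0,0,255,0,-0.12,0,0,0,0,255,0,-0.16,0,0,0,0,255,-0.03,-0.19,0.03,0,0,0,255,-0.05,-0.2,0.07,0,0,0,255]'

```text
t: 22.58
ee_pos: [0.4878, -0.0853, 0.238]
eef_rot: [-0.707, 0.708, 0.008, -0.005]
contact_force: [1.0, 0.8, -0.4]
finger_gap: 0.0011
```

>>> send_rows --targets '[-0.01,0,0.03,0,0,0,255,-0.02,0,0.07,0,0,0,255,-0.03,0,0.11,0,0,0,255,-0.03,0,0.15,0,0,0,255,-0.03,0,0.19,0,0,0,255,-0.03,0,0.2,0,0,0,255,-0.03,0,0.2,0,0,0,255,-0.03,0,0.2,0,0,0,255,-0.03,0,0.2,0,0,0,255,-0.03,0,0.2,0,0,0,255]'

```text
t: 23.42
ee_pos: [0.4524, 0.1141, 0.235]
eef_rot: [-0.707, 0.707, 0.008, -0.008]
contact_force: [0.4, -0.6, -0.9]
finger_gap: 0.0004
```

Run:
```python
from goal import *
print(tool()[0],telemetry.read_state()["t"])
for n,x0,y0 in(("scene",130,140),("side",310,100)):
    c=optics.camera(n);cv2.imwrite(f"pics/{n}16.png",cv2.resize(c["pixels"][y0:y0+110,x0:x0+150,::-1],None,fx=5,fy=5,interpolation=cv2.INTER_CUBIC))
    if n=="scene":cv2.imwrite("pics/scene16f.png",c["pixels"][:,:,::-1])
    for q in((-100,-22,40),(-45,-22,40),(-100,32,24),(-100,-18,24)):
        X=pw(q[0]/1e3,q[1]/1e3,q[2]/1e3);p=proj(c,X);print(n,q,(p-[x0,y0])*5)
```

```text
[0.4524 0.1141 0.235 ] 23.4167
scene (-100, -22, 40) [590.4968 341.6807]
scene (-45, -22, 40) [498.2684 329.9359]
scene (-100, 32, 24) [566.6153 433.3922]
scene (-100, -18, 24) [592.8845 364.7874]
side (-100, -22, 40) [267.9853 368.8475]
side (-45, -22, 40) [317.6089 331.918 ]
side (-100, 32, 24) [214.0396 347.8998]
side (-100, -18, 24) [262.9208 381.302 ]
```

View pics/scene16.png

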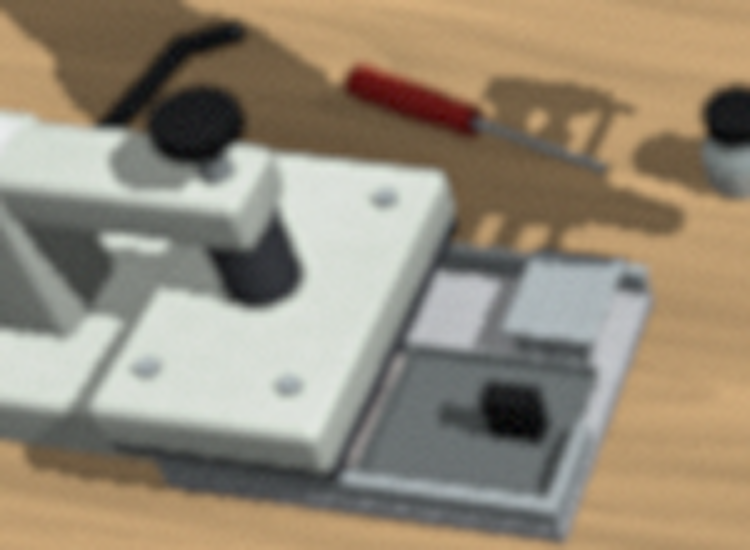

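View pics/side16.png

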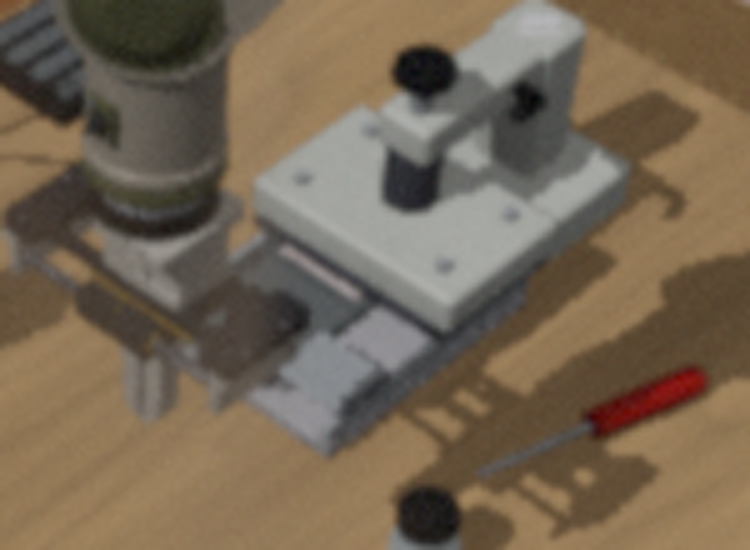

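View pics/scene16f.png

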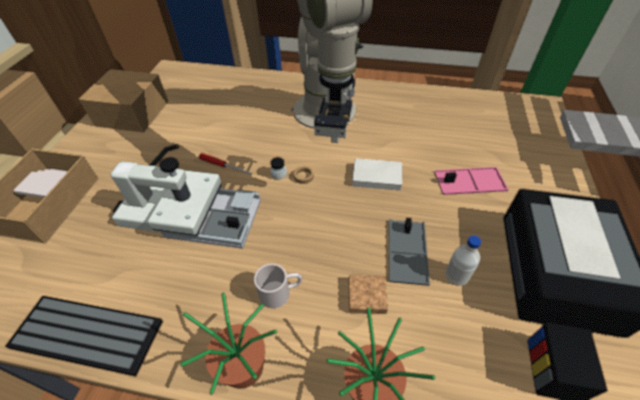

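```bash
python3 -c "
from bench import order
print(order.finish_job())"
```

```text
the job is handed in; nothing more can be done
None
```

The carrier with the tile is in the press, pushed up to the far wall behind the fence, and the flap is shut. I handed the job in at about 23.5 s of the 58 s allowed; no verdict was reported.

**What I did:** I gripped the carrier by its handle, lifted and turned it, and ran it in along the lane. I backed it off about 3 mm from the stop before sliding it across. Then I released it and pushed the flap over from outside with closed fingers.

**Last checks:**

| Check | Result |
|---|---|
| Back stop | Met with about 11 N at an estimated x of +3 mm (it should be +2), so my x reads about 1 mm high |
| Far wall | Met with about 4 N at y +32 mm, as specified |
| Carrier before release | About 0.002 rad out of line and z 14 mm; x about 0 to -1 mm (allowed -7 to +6) |
| Flap | Moved over with almost no resistance, then stopped at 14 N with the fingertips at z 40 mm, the height of the shut flap's top |
| Final images | Carrier behind the fence and the flap down beside it; empty carrier and other things look where they were |

**What I could not check fully:** The hot plate hides most of the tile, so I only saw its front edge, in place in the frame. The scene camera read a few millimetres off from the wrist camera on fixed points of the press. I therefore relied on the wrist camera for positions and on contact for the final fit.

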